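# Clear the gluing bench: scrub the paste pot and hang the slipcase shells to dry

### The arm

A 6-joint arm with a two-finger parallel gripper is mounted at the origin on the work surface. World frame = base frame: x ahead of the robot, y to its left, z up, the work surface at z = 0. Lengths are in m, angles in degrees, forces in N, time in s.
With the tool pointing down it reaches from about 0.35 to 0.975 m from the base axis. Payload 4.9 kg.
Tool frame: the origin (TCP) lies midway between the tips of the shut fingers; the grasp point (between the pads) lies 19 mm behind it; z points along the fingers, y is the line along which they close (so a half turn about z gives the same grasp; the last joint's range is limited). The gripper opens to 85 mm and grips with 20 to 120 N. Pads are 22 mm wide; open, the fingers measure 114 mm over their backs; the gripper's body (76 mm by 85 mm) begins 54 mm behind the grasp point. The pads swing forward as they close: fully open they stand 13 mm farther back than shut.
Start: joints at [69.328, 3.019, 92.412, -0, 84.569, -6.818], TCP at [0.15, 0.607, 0.231] pointing down, gripper open.
Joint ranges: [-172.51, 172.51], [-57.92, 126.97], [3.15, 148.05], [-58.71, 238.71], [5.1, 150.11], [-179.66, 179.66]. Speed limits (degrees/s): [147.25, 147.25, 180, 180, 180, 180].

### API

Orientations are given as [roll, pitch, yaw] about the fixed x, y, z axes, in that order (R = Rz(yaw) Ry(pitch) Rx(roll)).
In Python, from cell import env gives the robot as it stands.
- The arm moves only by the tool arm_command, never from a script. Its argument "commands" is a list of rows, each an object with "turn": the turn, a rotation vector about the world's x, y, z in rad, a list of three; "delta_pos": the shift along the world's x, y, z in mm, a list of three; "hand": the opening, from 0 (shut) to 1 (fully open). In form: [{"turn": [wx, wy, wz], "delta_pos": [tx, ty, tz], "hand": hand}, ...]. A call has 1 to 10 rows; each row shifts and turns the commanded pose from where the row before left it; what a row does not reach is not made up. A row lasts 1/12 s, in which the tool goes at most 41.7 mm and 7.16 degrees, less where a joint would pass 70% of its speed; a pose out of reach is approached as far as the arm can. A call with a gripper value outside its range is refused whole. The fingers move at their own pace and stop on an object; "newtons" is the grip in N (left out, the last holds). Time passes only in rows, so rows that do not move let the fingers close. It gives the time, the measured TCP pose, the force, the opening and the grip force at its end, in the units of the state.
- env.state(): the state, without advancing time (a new reading comes with each control period).
- env.snapshot(name): name is "scene" or "side" or "wrist"; returns (picture, depth): 400x640x3 uint8, red, green, blue; 400x640 float32, m along the optical axis (not along the pixel's ray), 0 where there is no reading.
- env.camera_params(name): a dict with "fx", "fy", "cx", "cy" (pixels), "R" (3x3) and "t" (3): a world point X has camera coordinates R X + t; the wrist camera has in their place "T_tool_cam" (4x4, takes a point from camera to tool coordinates, whose origin is the TCP and whose axes are the flange's). Camera axes: x right, y down, z forward; pixel columns grow to the right and rows downward; lengths in m; the calibration is good to about 2 mm. The wrist camera is an equidistant fisheye: a pixel r from the principal point sees the ray r / f radians off the axis. A picture is of the moment at which its call begins: read the wrist's pose just before it. camera_params takes no time and is no camera call.
- env.hand_in(): hands the job in; it is judged then, once.
The state is a dict: "t": time; "joint_positions": joint angles; "joint_velocities": joint speeds; "joint_efforts": joint torques, N m; "tcp_pos": TCP position; "orientation": TCP orientation; "contact_force": force on the tool from outside, world axes, zero at the start; "ft_torque": the same for the moment, N m; "finger_gap": finger opening in m; "gripper_force": force on a finger pad.
Only numpy, scipy, OpenCV 4.12 (cv2) and the standard library are available. Lean on these libraries where they do the work, as an engineer would, in place of code of your own. Each camera call takes 0.05 s, during which the arm holds its last target. There are 200 camera calls.

### The job

Close up the gluing bench. Take the pot brush from its block and scrub out the paste pot with three full up-and-down strokes, each from the bottom of the pot up to its rim, then stand it upright, bristles down, fully home in its block again, leave the pot standing on the bench, and stand the two stubby stippling brushes, bristles up, fully home in the bores of the pale rack. Hang every slipcase shell over the drying rail, spine flat on top of the bar and lined up with it, a board hanging down on either side, all side by side between the posts, without shifting the glue bottle, the steel weight or the bone folder.

Things in the scene. Friction and masses are not known exactly. Their poses are not given: they have to be found in the camera images.
- shell1: slipcase shell of tan board, upside-down U: 64 mm wide over the two boards (x, pinch this way, high up), 80 mm long along the spine (y), 75 mm high; boards and spine 4 mm thick, 56 mm clear between. A dark wood batten, 10 wide x 14 mm high, runs outside each board's lower edge (84 mm wide there). Open below and at the ends. Origin: on the bench, centre; z up to the spine. May be absent. 0.17 kg
- shell2: slipcase shell of tan board, upside-down U: 64 mm wide over the two boards (x, pinch this way, high up), 80 mm long along the spine (y), 75 mm high; boards and spine 4 mm thick, 56 mm clear between. A dark wood batten, 10 wide x 14 mm high, runs outside each board's lower edge (84 mm wide there). Open below and at the ends. Origin: on the bench, centre; z up to the spine. May be absent. 0.17 kg
- shell3: slipcase shell of tan board, upside-down U: 64 mm wide over the two boards (x, pinch this way, high up), 80 mm long along the spine (y), 75 mm high; boards and spine 4 mm thick, 56 mm clear between. A dark wood batten, 10 wide x 14 mm high, runs outside each board's lower edge (84 mm wide there). Open below and at the ends. Origin: on the bench, centre; z up to the spine. May be absent. 0.17 kg
- shell4: slipcase shell of tan board, upside-down U: 64 mm wide over the two boards (x, pinch this way, high up), 80 mm long along the spine (y), 75 mm high; boards and spine 4 mm thick, 56 mm clear between. A dark wood batten, 10 wide x 14 mm high, runs outside each board's lower edge (84 mm wide there). Open below and at the ends. Origin: on the bench, centre; z up to the spine. May be absent. 0.17 kg
- shell1_saddle (a point): middle of the underside of the spine strip of shell1, 71 mm above its origin and 4 mm below its top: the face that rests on the bar
- shell2_saddle (a point): middle of the underside of the spine strip of shell2, 71 mm above its origin and 4 mm below its top: the face that rests on the bar
- shell3_saddle (a point): middle of the underside of the spine strip of shell3, 71 mm above its origin and 4 mm below its top: the face that rests on the bar
- shell4_saddle (a point): middle of the underside of the spine strip of shell4, 71 mm above its origin and 4 mm below its top: the face that rests on the bar
- rail: drying rail, fixed: a horizontal square steel bar, 16 x 16 mm, along y, 440 mm long, on a post at either end. Origin: on the bench below the bar's middle; the bar's centre line is 170 mm above it (its top at 178 mm). There is room for four shells side by side, 25 mm apart
- pot: white round straight-sided paste pot, loose, open on top: 110 mm high, 96 mm across, wall 4 mm, floor 6 mm thick (inner radius 42 mm at the floor). Origin: centre of its underside; z up. About 0.6 kg
- brush: round pot brush, loose, standing upright in its block with the bristles down: 190 mm long. Bristle head 34 mm diameter and 65 mm long, flat at the end; metal collar 28 mm diameter from 65 to 85 mm; wooden handle 18 mm diameter from 85 to 190 mm. Origin: centre of the bristle end; z runs up towards the handle's top. Everything on it is rigid. About 0.09 kg
- block: brush block, fixed: dark wood, 80 x 80 mm, 60 mm high, with one upright bore in the middle of its top. Origin: centre of its underside
- block_hole0 (a point): centre of the mouth of the block's bore, on the block's top, 60 mm above the bench; the bore is 40 mm across, 45 mm deep, z up. The seated brush has its bristle end 45 mm below this point
- dabber1: stubby stippling brush, loose, standing on its handle's flat butt on the bench, dark bristles up: 120 mm high, a plain round of 28 mm diameter (wood, brass collar above 78 mm), bristles 26 mm above 100 mm; rigid. Origin: centre of the butt; z up to the bristles. About 0.06 kg
- dabber2: stubby stippling brush, loose, standing on its handle's flat butt on the bench, dark bristles up: 120 mm high, a plain round of 28 mm diameter (wood, brass collar above 78 mm), bristles 26 mm above 100 mm; rigid. Origin: centre of the butt; z up to the bristles. About 0.06 kg
- rack: brush rack, fixed: pale wood, 130 mm (x) x 60 mm (y), 60 mm high, with two upright bores in its top, 70 mm apart along x. Origin: centre of its underside
- rack_hole0 (a point): centre of the mouth of one of the rack's two bores, 60 mm above the bench; the bore is 34 mm across, 45 mm deep, z up. A seated stippling brush has its butt 45 mm below this point
- rack_hole1 (a point): centre of the mouth of one of the rack's two bores, 60 mm above the bench; the bore is 34 mm across, 45 mm deep, z up. A seated stippling brush has its butt 45 mm below this point
- glue_bottle: white bottle with a black cap, 60 mm across, 160 mm high; a bystander. Origin: centre of its underside
- weight: dark steel pressing weight, 60 x 110 x 45 mm; a bystander. Origin: centre of its underside
- folder: pale bone folder lying flat, 22 x 160 x 5 mm; a bystander. Origin: centre of its underside
There are look-alikes about, which are no part of the job. Leave any blue or turquoise look-alike of the shell1 alone.

How it is judged (in metres and radians):
On the way, in this order (a step that is already met when the one before it is completed fails the run):
1. first stroke: bristles down at the bottom of the pot (horizontal distance between brush and pot below 0.032 m and z of brush in the frame of pot below 0.024 m and angle between brush's own z axis and vertical below 0.4 rad), for 0.1 s.
2. first stroke: bristles drawn up to the rim, still over the pot's mouth (horizontal distance between brush and pot below 0.032 m and z of brush in the frame of pot above 0.07 m), for 0.1 s.
3. second stroke: bristles down at the bottom of the pot (all of step 1), for 0.1 s.
4. second stroke: bristles drawn up to the rim, still over the pot's mouth (all of step 2), for 0.1 s.
5. third stroke: bristles down at the bottom of the pot (all of step 3), for 0.1 s.
6. third stroke: bristles drawn up to the rim, still over the pot's mouth (all of step 4), for 0.1 s.
At the end, for the whole second after the job is handed in: Each shell hangs nearly still (under 0.15 m/s), spine within 20 mm of the bar's line and 200 mm of its middle, saddle 168-192 mm up, tilt and yaw off under 0.35 rad; brushes at rest in their bores (7 mm, 38 mm deep or more, tilt under 0.12 rad); pot upright, at rest on the bench (x of shell1_saddle in the frame of rail between -0.02 and 0.02 m and y of shell1_saddle in the frame of rail between -0.2 and 0.2 m and z of shell1_saddle in the frame of rail between 0.168 and 0.192 m and angle between each of shell1, shell2, shell3, shell4's own z axis and vertical below 0.35 rad and angle between the y axis of each of shell1, shell2, shell3, shell4 and the y axis of rail, either way round below 0.35 rad and linear speed of each of shell1, shell2, shell3, shell4 below 0.15 m/s and x of shell2_saddle in the frame of rail between -0.02 and 0.02 m and y of shell2_saddle in the frame of rail between -0.2 and 0.2 m and z of shell2_saddle in the frame of rail between 0.168 and 0.192 m and x of shell3_saddle in the frame of rail between -0.02 and 0.02 m and y of shell3_saddle in the frame of rail between -0.2 and 0.2 m and z of shell3_saddle in the frame of rail between 0.168 and 0.192 m and x of shell4_saddle in the frame of rail between -0.02 and 0.02 m and y of shell4_saddle in the frame of rail between -0.2 and 0.2 m and z of shell4_saddle in the frame of rail between 0.168 and 0.192 m and horizontal distance between brush and block_hole0 below 0.007 m and z of brush in the frame of block_hole0 below -0.038 m and angle between each of brush, dabber1, dabber2's own z axis and vertical below 0.12 rad and linear speed of each of brush, dabber1, dabber2, pot below 0.03 m/s and ((horizontal distance between dabber1 and rack_hole0 below 0.007 m and z of dabber1 in the frame of rack_hole0 below -0.038 m) or (horizontal distance between dabber1 and rack_hole1 below 0.007 m and z of dabber1 in the frame of rack_hole1 below -0.038 m)) and ((horizontal distance between dabber2 and rack_hole0 below 0.007 m and z of dabber2 in the frame of rack_hole0 below -0.038 m) or (horizontal distance between dabber2 and rack_hole1 below 0.007 m and z of dabber2 in the frame of rack_hole1 below -0.038 m)) and angle between pot's own z axis and vertical below 0.1 rad and height (world z) of pot below 0.008 m); the robot touches nothing.
It fails at once if the glue bottle is pushed more than 3 cm from its place (distance of glue_bottle from where it was at the start of the episode above 0.03 m).
It fails at once if the steel weight is pushed more than 3 cm from its place (distance of weight from where it was at the start of the episode above 0.03 m).
It fails at once if the bone folder is pushed more than 3 cm from its place (distance of folder from where it was at the start of the episode above 0.03 m).
It fails at once if the paste pot is tipped over (angle between pot's own z axis and vertical above 0.6 rad).
Of shell1, shell2, shell3, shell4 only 2 to 4 are there at a start; the rules pass over those that are not, and their reading is None.
At some moment in a run one of shell1, shell2, shell3, shell4, pot may be knocked a few centimetres aside while the robot is not near it.
It also fails if it takes over 210 s, if anything falls off the work surface, if the arm or the gripper's body presses on something with over 40 N, if the wrist force passes 120 N, or if a joint passes its speed limit or range.

## Working session

There is one attempt and no reset: what is moved stays moved. The work goes in short steps, Python scripts to look and compute and a tool call to move; the robot and the scene stay as the last step left them, time stands still between calls to the robot, and variables do not carry over. Pictures are saved under pics/ and viewed, at most 14 in all, crops included, and the job is handed in when it is done.

Besides the shell and the picture viewer there is one more tool, called after "Emit:" by a JSON object that holds its "method" and its "body". arm_command: Moves the arm, as the interface text tells. Its arguments: {"type":"object","properties":{"commands":{"type":"array","items":{"type":"object","properties":{"turn":{"type":"array","items":{"type":"number"}},"delta_pos":{"type":"array","items":{"type":"number"}},"hand":{"type":"number"}}}},"newtons":{"type":"number"}},"required":["commands"]}

```bash
mkdir -p pics; ls; cat > h.py <<'E'
import numpy as np,cv2
from cell import env
def pts(name):
    im,d=env.snapshot(name); p=env.camera_params(name)
    v,u=np.mgrid[:400,:640]
    c=np.stack([(u-p['cx'])/p['fx']*d,(v-p['cy'])/p['fy']*d,d],-1)
    R=np.array(p['R']);t=np.array(p['t'])
    return im,d,(c-t)@R
E
python3 - <<'E'
from h import *
for n in ['scene','side']:
    im,d,X=pts(n); cv2.imwrite(f'pics/{n}0.png',im[:,:,::-1]); np.savez(f'{n}0.npz',im=im,d=d,X=X)
    p=env.camera_params(n); print(n,p)
s=env.state();print(s)
E
```

```text
pics
scene {'fx': 438.4529116856667, 'fy': 438.4529116856667, 'cx': 326.2020038445373, 'cy': 201.5947765180876, 'R': array([[-0.29620156,  0.9550847 , -0.00882302],
       [ 0.6062978 ,  0.18087806, -0.77439402],
       [-0.73801599, -0.2347261 , -0.63264212]]), 't': array([ 0.06194591, -0.26601862,  1.93677251])}
side {'fx': 438.08845942181824, 'fy': 438.08845942181824, 'cx': 327.3636768586019, 'cy': 192.90548605863614, 'R': array([[ 0.74685725, -0.66469544, -0.01960154],
       [-0.37552722, -0.39725216, -0.83735896],
       [ 0.54880193,  0.63274852, -0.54630189]]), 't': array([-0.31634755,  0.28757563,  0.94296639])}
{'t': 0.1, 'joint_positions': array([ 6.93295092e+01,  3.05436406e+00,  9.24865161e+01,  2.17143815e-05,
        8.45706692e+01, -6.81692339e+00]), 'joint_velocities': array([-0.01170144, -0.07777976, -0.06721138,  0.01536131, -0.07060716,
       -0.01011197]), 'joint_efforts': array([-1.22258066e-04, -3.94902313e+01, -3.71362889e+01, -1.46731750e-04,
        3.96800169e-03,  7.21631437e-06]), 'tcp_pos': array([0.14942711, 0.60626691, 0.23015248]), 'orientation': array([-1.79889242e+02, -1.32620519e-02,  1.66146418e+02]), 'contact_force': array([ 0.30607189, -0.40173809,  0.26605009]), 'ft_torque': array([-0.03575197, -0.04119425, -0.0573647 ]), 'gripper_force': 0.0, 'finger_gap': 0.08557380280927915}
```

View pics/scene0.png

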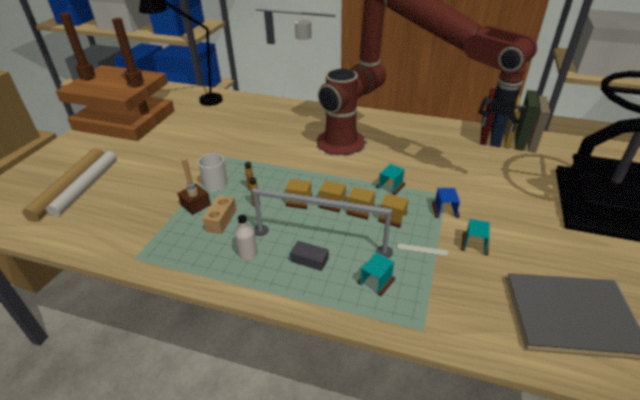

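View pics/side0.png

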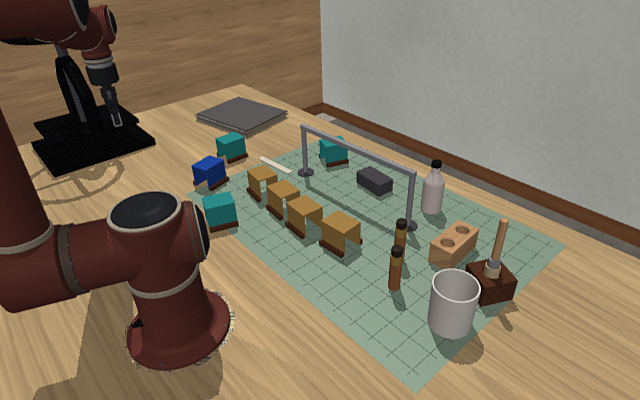

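The scene view shows four tan shells (298,194), (331,196), (360,202), (393,209). Five blue or turquoise look-alikes stand at (391,178), (447,200), (478,234), (377,270) and are left alone; tan matches the description. The pot is at (212,172), the brush in its block at (190,195), the rack at (220,214), the dabbers at (249,172) and (253,190), and the rail runs (258,197)-(388,212).

```bash
cat > m.py <<'E'
from h import *
D={n:np.load(f'{n}0.npz') for n in ['scene','side']}
P=[];C=[];S=[]
for n,z in D.items():
    ok=(z['d']>0); P.append(z['X'][ok]);C.append(z['im'][ok]);S.append(np.full(ok.sum(),n=='side'))
P=np.concatenate(P);C=np.concatenate(C);S=np.concatenate(S)
hsv=cv2.cvtColor(C[None],cv2.COLOR_RGB2HSV)[0]
w=(P[:,0]>.2)&(P[:,0]<1.1)&(abs(P[:,1])<.7)&(P[:,2]>.01)&(P[:,2]<.3)
# height map 2mm
res=.002
ix=((P[:,0]-.2)/res).astype(int);iy=((P[:,1]+.7)/res).astype(int)
H=np.zeros((450,700,3),np.uint8);Z=np.zeros((450,700))
for i in np.where(w)[0]:
    if P[i,2]>Z[ix[i],iy[i]]: Z[ix[i],iy[i]]=P[i,2];H[ix[i],iy[i]]=C[i]
cv2.imwrite('pics/top.png',H[::-1,::-1,::-1])
for nm in (0,1):
    b=P[(S==nm)&(abs(P[:,0]-.6)<.4)&(abs(P[:,1])<.4)&(P[:,2]<.01)&(P[:,2]>-.02)];print('bench z',nm,np.median(b[:,2]))
# clusters at heights
def clus(m,lab,minn=8,g=.012):
    for nm in (0,1):
        q=P[w&m&(S==nm)]
        im=np.zeros((450,700),np.uint8); im[((q[:,0]-.2)/res).astype(int),((q[:,1]+.7)/res).astype(int)]=1
        im=cv2.dilate(im,np.ones((7,7)))
        n,L=cv2.connectedComponents(im)
        l=L[((q[:,0]-.2)/res).astype(int),((q[:,1]+.7)/res).astype(int)]
        for k in range(1,n):
            s=q[l==k]
            if len(s)<minn: continue
            c,sz,a=cv2.minAreaRect((s[:,:2]*1000).astype(np.float32))
            print(lab,'side' if nm else 'scene',len(s),'c',np.round(c,1),'sz',np.round(sz,1),'a',round(a,1),'z',np.round(np.median(s[:,2]),4))
h,s_,v=hsv[:,0],hsv[:,1],hsv[:,2]; z=P[:,2]
clus((h>12)&(h<28)&(s_>110)&(z>.069)&(z<.082),'tan')
clus((h>80)&(h<130)&(s_>110)&(z>.069)&(z<.082),'blue')
clus((z>.165)&(z<.2),'rail/brush')
clus((z>.103)&(z<.125),'z110-120')
clus((z>.054)&(z<.066),'z60')
clus((z>.038)&(z<.05),'z45')
clus((z>.13)&(z<.164),'z145-160')
E
python3 m.py
```

```text
bench z 0 -0.0002451098704441031
bench z 1 0.0009547098369481332
tan scene 251 c [423.5  90.8] sz [78.5 67. ] a 89.2 z 0.0742
tan scene 269 c [430.8 197.7] sz [77.7 71.6] a 86.5 z 0.0744
tan scene 293 c [438.9 315.8] sz [79.1 67.5] a 82.6 z 0.0745
tan scene 246 c [445.9 -31.6] sz [67.5 79.8] a 4.4 z 0.0741
tan scene 13 c [ 437.7 -228.8] sz [ 8.2 18.7] a 18.9 z 0.0775
tan side 430 c [419.6  91. ] sz [83.7 65.4] a 86.8 z 0.0755
tan side 364 c [427.6 197.1] sz [88.  63.6] a 85.4 z 0.0755
tan side 291 c [434.9 313.2] sz [78.9 64. ] a 82.7 z 0.0755
tan side 26 c [ 417.2 -237.8] sz [ 9.  24.9] a 34.7 z 0.0792
tan side 504 c [439.9 -32.2] sz [63.8 82. ] a 4.9 z 0.0752
tan side 25 c [ 501.4 -180.1] sz [11.5 24.6] a 42.0 z 0.0783
blue scene 210 c [266.9 273.1] sz [66.4 80.2] a 70.1 z 0.0746
blue scene 254 c [347.1 484.4] sz [84.8 61. ] a 15.7 z 0.0755
blue scene 320 c [495.7 592.8] sz [79.2 60.1] a 1.3 z 0.0751
blue scene 482 c [738.7 320.5] sz [66.4 84.3] a 69.2 z 0.0746
blue side 412 c [259.8 271.9] sz [67.5 80.1] a 69.9 z 0.0756
blue side 269 c [345.3 485.4] sz [83.1 68. ] a 16.9 z 0.0757

[... 6563 characters left out ...]
 c [720.5 358.7] sz [ 7.1 19.7] a 66.3 z 0.0429
z145-160 scene 46 c [ 577.8 -380.7] sz [14.3 17.7] a 59.4 z 0.1452
z145-160 scene 65 c [621.4 265.3] sz [ 13.  125.7] a 5.3 z 0.1549
z145-160 scene 19 c [626.  113.8] sz [ 4.7 95. ] a 2.0 z 0.1623
z145-160 scene 43 c [636.9 -95.4] sz [27.7 14.7] a 65.6 z 0.1457
z145-160 scene 10 c [632.6  -1. ] sz [ 5.9 50. ] a 2.0 z 0.163
z145-160 scene 101 c [746.6 -94.7] sz [27.7 26.9] a 56.3 z 0.1558
z145-160 side 116 c [ 568.8 -387.7] sz [12.6 17.9] a 24.1 z 0.1479
z145-160 side 46 c [605.2 316.9] sz [15.4 17.8] a 46.5 z 0.1456
z145-160 side 71 c [ 628.  -105.9] sz [ 9.4 16.1] a 51.6 z 0.1465
z145-160 side 126 c [742.8 -95.3] sz [31.  25.6] a 58.0 z 0.1527
```

View pics/top.png

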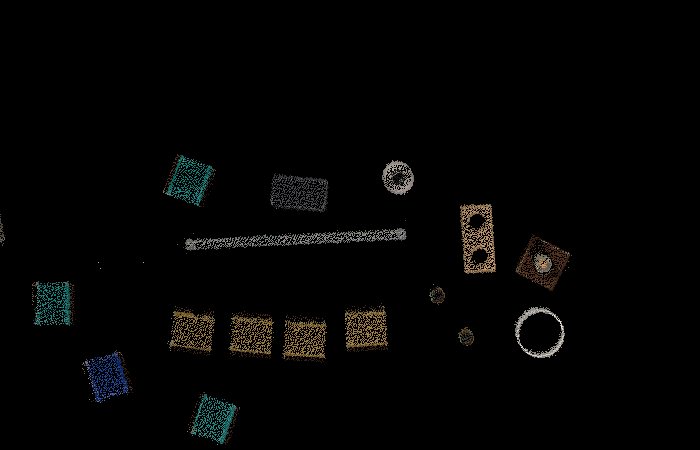

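Measured, as the mean of both cameras (mm), with heights and sizes all as given:
- Brush and block (573.5,-385.5), pot (435,-380).
- Rack (622,-256) at about 3°; dabbers (425,-232) and (510.5,-174.5).
- Rail centre (621,108), turned 2.8°.
- Tan shells at y = 315, 197.5, 91 and -32. They differ from the look-alikes by colour, which the top view confirms.

I start with the brush.

Emit:
{"method": "arm_command", "body": {"commands": [{"delta_pos":[25,-25,3],"turn":[0,0,-0.12],"hand":1},{"delta_pos":[25,-25,3],"turn":[0,0,-0.12],"hand":1},{"delta_pos":[25,-25,3],"turn":[0,0,-0.12],"hand":1},{"delta_pos":[25,-25,3],"turn":[0,0,-0.12],"hand":1},{"delta_pos":[25,-25,3],"turn":[0,0,-0.12],"hand":1},{"delta_pos":[25,-25,3],"turn":[0,0,-0.12],"hand":1},{"delta_pos":[25,-25,3],"turn":[0,0,-0.12],"hand":1},{"delta_pos":[25,-25,3],"turn":[0,0,-0.12],"hand":1},{"delta_pos":[25,-25,3],"turn":[0,0,-0.12],"hand":1},{"delta_pos":[25,-25,3],"turn":[0,0,-0.12],"hand":1}], "newtons": 40}}

```text
t: 0.93
tcp_pos: [0.4003, 0.3552, 0.261]
orientation: [-180.0, 0.0, 97.1]
contact_force: [0.3, -0.1, 0.1]
finger_gap: 0.0851
gripper_force: 0.0
```

Emit:
{"method": "arm_command", "body": {"commands": [{"delta_pos":[8,-34,0],"turn":[0,0,-0.065],"hand":1},{"delta_pos":[8,-34,0],"turn":[0,0,-0.065],"hand":1},{"delta_pos":[8,-34,0],"hand":1},{"delta_pos":[8,-34,0],"hand":1},{"delta_pos":[8,-34,0],"hand":1},{"delta_pos":[8,-34,0],"hand":1},{"delta_pos":[8,-34,0],"hand":1},{"delta_pos":[8,-34,0],"hand":1},{"delta_pos":[8,-34,0],"hand":1},{"delta_pos":[8,-34,0],"hand":1}]}}

```text
$.commands[2]: bad value
```

Emit:
{"method": "arm_command", "body": {"commands": [{"delta_pos":[8,-34,0],"hand":1},{"delta_pos":[8,-34,0],"hand":1},{"delta_pos":[8,-34,0],"hand":1},{"delta_pos":[8,-34,0],"hand":1},{"delta_pos":[8,-34,0],"hand":1},{"delta_pos":[8,-34,0],"hand":1},{"delta_pos":[8,-34,0],"hand":1},{"delta_pos":[8,-34,0],"hand":1},{"delta_pos":[8,-34,0],"hand":1},{"delta_pos":[8,-34,0],"hand":1}]}}

```text
$.commands[0]: bad value
```

Emit:
{"method": "arm_command", "body": {"commands": [{"delta_pos":[8,-37,0],"turn":[0,0,-0.062],"hand":1},{"delta_pos":[8,-37,0],"turn":[0,0,-0.062],"hand":1},{"delta_pos":[8,-37,0],"turn":[0,0,0],"hand":1},{"delta_pos":[8,-37,0],"turn":[0,0,0],"hand":1},{"delta_pos":[8,-37,0],"turn":[0,0,0],"hand":1},{"delta_pos":[8,-37,0],"turn":[0,0,0],"hand":1},{"delta_pos":[8,-37,0],"turn":[0,0,0],"hand":1},{"delta_pos":[8,-37,0],"turn":[0,0,0],"hand":1},{"delta_pos":[8,-37,0],"turn":[0,0,0],"hand":1},{"delta_pos":[8,-37,0],"turn":[0,0,0],"hand":1}]}}

```text
t: 1.77
tcp_pos: [0.4794, -0.015, 0.2609]
orientation: [-180.0, -0.0, 90.3]
contact_force: [1.2, 0.2, 0.1]
finger_gap: 0.0852
gripper_force: 0.0
```

Emit:
{"method": "arm_command", "body": {"commands": [{"delta_pos":[9,-37,0],"turn":[0,0,0],"hand":1},{"delta_pos":[9,-37,0],"turn":[0,0,0],"hand":1},{"delta_pos":[9,-37,0],"turn":[0,0,0],"hand":1},{"delta_pos":[9,-37,0],"turn":[0,0,0],"hand":1},{"delta_pos":[9,-37,0],"turn":[0,0,0],"hand":1},{"delta_pos":[9,-37,0],"turn":[0,0,0],"hand":1},{"delta_pos":[9,-37,0],"turn":[0,0,0],"hand":1},{"delta_pos":[9,-37,0],"turn":[0,0,0],"hand":1},{"delta_pos":[10,-37,0],"turn":[0,0,0],"hand":1},{"delta_pos":[10,-37,0],"turn":[0,0,0],"hand":1}]}}

```text
t: 2.6
tcp_pos: [0.5715, -0.385, 0.2604]
orientation: [-179.9, -0.0, 90.3]
contact_force: [1.6, 0.4, 0.8]
finger_gap: 0.0854
gripper_force: 0.0
```

Emit:
{"method": "arm_command", "body": {"commands": [{"delta_pos":[2,0,-29],"turn":[0,0,0],"hand":1},{"delta_pos":[0,0,-29],"turn":[0,0,0],"hand":1},{"delta_pos":[0,0,-29],"turn":[0,0,0],"hand":1},{"delta_pos":[0,0,-28],"turn":[0,0,0],"hand":1},{"delta_pos":[0,0,0],"turn":[0,0,0],"hand":0},{"delta_pos":[0,0,0],"turn":[0,0,0],"hand":0},{"delta_pos":[0,0,0],"turn":[0,0,0],"hand":0},{"delta_pos":[0,0,0],"turn":[0,0,0],"hand":0},{"delta_pos":[0,0,0],"turn":[0,0,0],"hand":0},{"delta_pos":[0,0,0],"turn":[0,0,0],"hand":0}], "newtons": 40}}

```text
t: 3.43
tcp_pos: [0.5746, -0.384, 0.1492]
orientation: [179.8, 0.2, 90.3]
contact_force: [-1.0, -0.2, 3.8]
finger_gap: 0.0169
gripper_force: 39.3
```

Emit:
{"method": "arm_command", "body": {"commands": [{"delta_pos":[0,0,0],"turn":[0,0,0],"hand":0},{"delta_pos":[0,0,0],"turn":[0,0,0],"hand":0},{"delta_pos":[0,0,0],"turn":[0,0,0],"hand":0},{"delta_pos":[0,0,0],"turn":[0,0,0],"hand":0}]}}

```text
t: 3.77
tcp_pos: [0.5746, -0.3841, 0.1492]
orientation: [179.8, 0.2, 90.3]
contact_force: [-0.1, 0.0, 6.7]
finger_gap: 0.017
gripper_force: 39.3
```

Emit:
{"method": "arm_command", "body": {"commands": [{"delta_pos":[0,0,20],"turn":[0,0,0],"hand":0},{"delta_pos":[0,0,30],"turn":[0,0,0],"hand":0},{"delta_pos":[0,0,30],"turn":[0,0,0],"hand":0},{"delta_pos":[0,0,30],"turn":[0,0,0],"hand":0},{"delta_pos":[0,0,25],"turn":[0,0,0],"hand":0},{"delta_pos":[-35,1,0],"turn":[0,0,0],"hand":0},{"delta_pos":[-35,1,0],"turn":[0,0,0],"hand":0},{"delta_pos":[-35,1,0],"turn":[0,0,0],"hand":0},{"delta_pos":[-33,1,0],"turn":[0,0,0],"hand":0},{"delta_pos":[0,0,0],"turn":[0,0,0],"hand":0}]}}

```text
t: 4.6
tcp_pos: [0.4313, -0.3787, 0.2809]
orientation: [-179.8, -0.0, 90.1]
contact_force: [0.6, 0.2, -1.0]
finger_gap: 0.0168
gripper_force: 39.7
```

```bash
cat > look.py <<'E'
import sys
from h import *
# refined measurement: brush / pot etc. near a point
def rep(tag,X,C,lo,hi,zlo,zhi,col=None):
    m=(X[...,0]>lo[0])&(X[...,0]<hi[0])&(X[...,1]>lo[1])&(X[...,1]<hi[1])&(X[...,2]>zlo)&(X[...,2]<zhi)
    if col is not None: m&=col
    q=X[m]
    if len(q)<6: print(tag,'few',len(q));return
    c,s,a=cv2.minAreaRect((q[:,:2]*1000).astype(np.float32))
    print(tag,len(q),'c',np.round(c,1),'sz',np.round(s,1),'a',round(a,1),'z',np.round(np.percentile(q[:,2],[2,50,98]),3))
E
python3 - <<'E'
from look import *
print(env.state()['tcp_pos'])
for n in ['scene','side']:
    im,d,X=pts(n); cv2.imwrite(f'pics/{n}1.png',im[:,:,::-1])
    rep(n+' pot',X,im,(.36,-.46),(.52,-.30),.100,.114)
    rep(n+' brush bris',X,im,(.36,-.46),(.52,-.30),.120,.19)
    rep(n+' brush handle',X,im,(.40,-.42),(.47,-.34),.22,.25)
    if n=='side': cv2.imwrite('pics/c1.png',cv2.resize(im[150:400,350:600,::-1],(600,600)))
E
```

```text
[ 0.43132158 -0.37874956  0.28088129]
scene pot 130 c [ 436.3 -379.7] sz [97.8 97.4] a 76.2 z [0.1   0.106 0.112]
scene brush bris 98 c [ 438.2 -374.7] sz [27.2 34.1] a 38.0 z [0.147 0.168 0.189]
scene brush handle 54 c [ 433.5 -379.2] sz [25.1 25.2] a 23.1 z [0.221 0.231 0.249]
side pot 448 c [ 431.9 -380.7] sz [92.4 95.1] a 25.7 z [0.1   0.108 0.112]
side brush bris 291 c [ 424.9 -385.3] sz [19.9 34. ] a 33.5 z [0.149 0.17  0.189]
side brush handle 205 c [ 430.3 -381.9] sz [24.4 27.7] a 29.2 z [0.221 0.232 0.25 ]
```

View pics/c1.png

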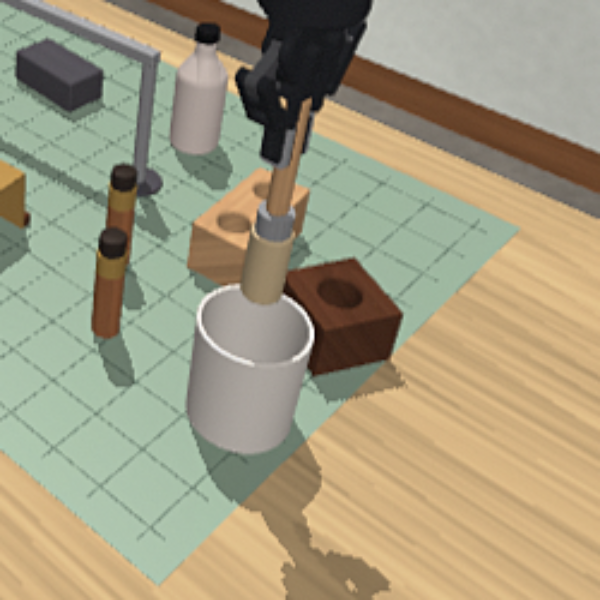

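Emit:
{"method": "arm_command", "body": {"commands": [{"delta_pos":[3,-1,-25],"turn":[0,0,0],"hand":0},{"delta_pos":[0,0,-36],"turn":[0,0,0],"hand":0},{"delta_pos":[0,0,-36],"turn":[0,0,0],"hand":0},{"delta_pos":[0,0,-36],"turn":[0,0,0],"hand":0},{"delta_pos":[0,0,0],"turn":[0,0,0],"hand":0},{"delta_pos":[0,0,0],"turn":[0,0,0],"hand":0},{"delta_pos":[0,0,0],"turn":[0,0,0],"hand":0}]}}

```text
t: 5.28
tcp_pos: [0.44, -0.381, 0.1503]
orientation: [179.9, 0.1, 90.3]
contact_force: [0.1, -0.7, -0.5]
finger_gap: 0.0173
gripper_force: 39.7
```

Emit:
{"method": "arm_command", "body": {"commands": [{"delta_pos":[0,0,30],"turn":[0,0,0],"hand":0},{"delta_pos":[0,0,30],"turn":[0,0,0],"hand":0},{"delta_pos":[0,0,30],"turn":[0,0,0],"hand":0},{"delta_pos":[0,0,0],"turn":[0,0,0],"hand":0},{"delta_pos":[0,0,0],"turn":[0,0,0],"hand":0},{"delta_pos":[0,0,0],"turn":[0,0,0],"hand":0}]}}

```text
t: 5.78
tcp_pos: [0.4392, -0.3806, 0.2403]
orientation: [179.9, 0.1, 90.3]
contact_force: [0.3, 0.7, -1.8]
finger_gap: 0.017
gripper_force: 39.8
```

Emit:
{"method": "arm_command", "body": {"commands": [{"delta_pos":[-1,0,-31],"turn":[0,0,0],"hand":0},{"delta_pos":[-1,0,-31],"turn":[0,0,0],"hand":0},{"delta_pos":[-2,0,-30],"turn":[0,0,0],"hand":0},{"delta_pos":[0,0,0],"turn":[0,0,0],"hand":0},{"delta_pos":[0,0,0],"turn":[0,0,0],"hand":0},{"delta_pos":[0,0,0],"turn":[0,0,0],"hand":0},{"delta_pos":[0,0,0],"turn":[0,0,0],"hand":0}]}}

```text
t: 6.37
tcp_pos: [0.4353, -0.3809, 0.1482]
orientation: [179.9, 0.1, 90.3]
contact_force: [0.2, -0.7, -0.3]
finger_gap: 0.0173
gripper_force: 39.8
```

Emit:
{"method": "arm_command", "body": {"commands": [{"delta_pos":[0,0,30],"turn":[0,0,0],"hand":0},{"delta_pos":[0,0,30],"turn":[0,0,0],"hand":0},{"delta_pos":[0,0,30],"turn":[0,0,0],"hand":0},{"delta_pos":[0,0,0],"turn":[0,0,0],"hand":0},{"delta_pos":[0,0,0],"turn":[0,0,0],"hand":0},{"delta_pos":[0,0,0],"turn":[0,0,0],"hand":0},{"delta_pos":[0,0,0],"turn":[0,0,0],"hand":0}]}}

```text
t: 6.95
tcp_pos: [0.4342, -0.3797, 0.2351]
orientation: [-179.9, -0.1, 90.3]
contact_force: [-0.2, 0.4, -1.4]
finger_gap: 0.017
gripper_force: 39.8
```

Emit:
{"method": "arm_command", "body": {"commands": [{"delta_pos":[0,0,-30],"turn":[0,0,0],"hand":0},{"delta_pos":[0,0,-30],"turn":[0,0,0],"hand":0},{"delta_pos":[0,0,-30],"turn":[0,0,0],"hand":0},{"delta_pos":[0,0,0],"turn":[0,0,0],"hand":0},{"delta_pos":[0,0,0],"turn":[0,0,0],"hand":0},{"delta_pos":[0,0,0],"turn":[0,0,0],"hand":0},{"delta_pos":[0,0,0],"turn":[0,0,0],"hand":0}]}}

```text
t: 7.53
tcp_pos: [0.4354, -0.381, 0.1483]
orientation: [179.9, 0.1, 90.3]
contact_force: [0.0, 0.2, -0.6]
finger_gap: 0.017
gripper_force: 39.9
```

Emit:
{"method": "arm_command", "body": {"commands": [{"delta_pos":[0,0,30],"turn":[0,0,0],"hand":0},{"delta_pos":[0,0,30],"turn":[0,0,0],"hand":0},{"delta_pos":[0,0,30],"turn":[0,0,0],"hand":0},{"delta_pos":[0,0,0],"turn":[0,0,0],"hand":0},{"delta_pos":[0,0,0],"turn":[0,0,0],"hand":0},{"delta_pos":[0,0,0],"turn":[0,0,0],"hand":0},{"delta_pos":[0,0,0],"turn":[0,0,0],"hand":0},{"delta_pos":[0,0,25],"turn":[0,0,0],"hand":0},{"delta_pos":[0,0,20],"turn":[0,0,0],"hand":0},{"delta_pos":[0,0,0],"turn":[0,0,0],"hand":0}]}}

```text
t: 8.37
tcp_pos: [0.4355, -0.3812, 0.2847]
orientation: [179.8, 0.2, 90.3]
contact_force: [0.1, -0.3, 0.8]
finger_gap: 0.0171
gripper_force: 39.9
```

```bash
python3 - <<'E'
from look import *
print(env.state()['tcp_pos'])
for n in ['scene','side']:
    im,d,X=pts(n)
    rep(n+' pot',X,im,(.36,-.46),(.52,-.30),.100,.114)
    rep(n+' brush bris',X,im,(.36,-.46),(.52,-.30),.125,.19)
    rep(n+' block',X,im,(.52,-.46),(.64,-.32),.055,.066)
E
```

```text
[ 0.43553912 -0.38118467  0.28465318]
scene pot 136 c [ 434.9 -381.7] sz [100.4  92.4] a 58.1 z [0.1   0.106 0.111]
scene brush bris 80 c [ 446.7 -383.9] sz [22.  33.8] a 29.9 z [0.153 0.173 0.188]
scene block 270 c [ 574.4 -385.5] sz [87.2 83.9] a 62.9 z [0.055 0.059 0.063]
side pot 471 c [ 431.8 -380.5] sz [93.2 95.7] a 18.4 z [0.1   0.107 0.112]
side brush bris 266 c [ 428.5 -393.1] sz [19.5 34. ] a 35.5 z [0.155 0.172 0.189]
side block 785 c [ 573.4 -385.8] sz [83.1 82.5] a 62.4 z [0.056 0.06  0.063]
```

```bash
cat >> look.py <<'E'
from scipy.optimize import least_squares
def axis(X2,c,zb,zr,r,hl=.06):
    # cylinder fit: axis x,y at zr[0] & tilt; X2 list of clouds (per-camera) ; offsets per camera unresolved
    Q=[]
    for X in X2:
        m=(abs(X[...,0]-c[0])<hl)&(abs(X[...,1]-c[1])<hl)&(X[...,2]>zb[0])&(X[...,2]<zb[1]); Q.append(X[m])
    Q=np.concatenate(Q); z0=np.mean(zb)
    f=lambda p:np.hypot(Q[:,0]-p[0]-p[2]*(Q[:,2]-z0),Q[:,1]-p[1]-p[3]*(Q[:,2]-z0))-r
    s=least_squares(f,[c[0],c[1],0,0],loss='soft_l1',f_scale=.002); p=s.x
    print('axis at z',zr,[np.round((p[0]+p[2]*(z-z0),p[1]+p[3]*(z-z0)),4) for z in zr],'tilt deg',np.round(np.degrees(p[2:]),1),'n',len(Q),'rms',np.round(np.sqrt(np.mean(f(p)**2)),4))
    return p
E
python3 - <<'E'
from look import *
print(env.state()['tcp_pos'],env.state()['orientation'])
X2=[pts(n)[2] for n in ['scene','side']]
axis(X2,(.436,-.384),(.155,.212),(.15,.21),.017,.035)
axis(X2,(.436,-.384),(.242,.268),(.15,.30),.009,.016)
axis(X2[:1],(.436,-.384),(.155,.212),(.15,.21),.017,.035)
axis(X2[1:],(.436,-.384),(.155,.212),(.15,.21),.017,.035)
E
```

```text
[ 0.43460265 -0.38015785  0.28070367] [-1.79985094e+02 -1.49256791e-02  9.02851824e+01]
axis at z (0.15, 0.21) [array([ 0.4355, -0.3871]), array([ 0.4349, -0.3852])] tilt deg [-0.5  1.9] n 573 rms 0.0016
axis at z (0.15, 0.3) [array([ 0.4352, -0.3896]), array([ 0.4344, -0.381 ])] tilt deg [-0.3  3.3] n 151 rms 0.0013
axis at z (0.15, 0.21) [array([ 0.4356, -0.3894]), array([ 0.4346, -0.3868])] tilt deg [-1.   2.4] n 137 rms 0.0024
axis at z (0.15, 0.21) [array([ 0.4354, -0.3866]), array([ 0.435 , -0.3849])] tilt deg [-0.4  1.6] n 436 rms 0.001
```

Emit:
{"method": "arm_command", "body": {"commands": [{"delta_pos":[35,-1,0],"turn":[0.045,0,0],"hand":0},{"delta_pos":[35,-1,0],"turn":[0,0,0],"hand":0},{"delta_pos":[35,-1,0],"turn":[0,0,0],"hand":0},{"delta_pos":[34,-0.5,0],"turn":[0,0,0],"hand":0},{"delta_pos":[0,0,-20],"turn":[0,0,0],"hand":0},{"delta_pos":[0,0,-20],"turn":[0,0,0],"hand":0},{"delta_pos":[0,0,-20],"turn":[0,0,0],"hand":0},{"delta_pos":[0,0,0],"turn":[0,0,0],"hand":0},{"delta_pos":[0,0,0],"turn":[0,0,0],"hand":0},{"delta_pos":[0,0,0],"turn":[0,0,0],"hand":0}]}}

```text
t: 9.4
tcp_pos: [0.5735, -0.3837, 0.2214]
orientation: [-180.0, -2.6, 90.3]
contact_force: [0.1, -0.2, -0.8]
finger_gap: 0.0168
gripper_force: 40.0
```

```bash
python3 - <<'E'
from look import *
print(env.state()['tcp_pos'],env.state()['orientation'])
X2=[pts(n)[2] for n in ['scene','side']]
axis(X2,(.574,-.386),(.096,.15),(.085,.15),.017,.035)
axis(X2,(.574,-.386),(.18,.208),(.085,.24),.009,.016)
E
```

```text
[ 0.57353814 -0.38373096  0.22135568] [-179.99751806   -2.59238014   90.27668986]
axis at z (0.085, 0.15) [array([ 0.5751, -0.3861]), array([ 0.5749, -0.3863])] tilt deg [-0.1 -0.1] n 458 rms 0.0018
axis at z (0.085, 0.24) [array([ 0.5737, -0.3859]), array([ 0.5747, -0.3872])] tilt deg [ 0.4 -0.5] n 143 rms 0.0016
```

Emit:
{"method": "arm_command", "body": {"commands": [{"delta_pos":[-1,0,-20],"turn":[0,0,0],"hand":0},{"delta_pos":[0,0,-15],"turn":[0,0,0],"hand":0},{"delta_pos":[0,0,-15],"turn":[0,0,0],"hand":0},{"delta_pos":[0,0,-10],"turn":[0,0,0],"hand":0},{"delta_pos":[0,0,-9],"turn":[0,0,0],"hand":0},{"delta_pos":[0,0,0],"turn":[0,0,0],"hand":0},{"delta_pos":[0,0,0],"turn":[0,0,0],"hand":0}]}}

```text
t: 10.08
tcp_pos: [0.5724, -0.3835, 0.1515]
orientation: [-180.0, -2.6, 90.3]
contact_force: [-0.5, -0.2, -1.1]
finger_gap: 0.0172
gripper_force: 40.1
```

Emit:
{"method": "arm_command", "body": {"commands": [{"delta_pos":[0,0,-2],"turn":[0,0,0],"hand":0},{"delta_pos":[0,0,0],"turn":[0,0,0],"hand":1},{"delta_pos":[0,0,0],"turn":[0,0,0],"hand":1},{"delta_pos":[0,0,0],"turn":[0,0,0],"hand":1},{"delta_pos":[0,0,0],"turn":[0,0,0],"hand":1},{"delta_pos":[0,0,0],"turn":[0,0,0],"hand":1},{"delta_pos":[0,0,25],"turn":[-0.045,0,0],"hand":1},{"delta_pos":[0,0,35],"turn":[0,0,0],"hand":1},{"delta_pos":[0,0,35],"turn":[0,0,0],"hand":1},{"delta_pos":[0,0,25],"turn":[0,0,0],"hand":1}]}}

```text
t: 10.92
tcp_pos: [0.5732, -0.3839, 0.2742]
orientation: [179.8, 0.1, 90.3]
contact_force: [0.2, -1.0, 0.4]
finger_gap: 0.0857
gripper_force: 0.0
```

```bash
cat > shells.py <<'E'
from look import *
def survey():
    out={}
    for n in ['scene','side']:
        im,d,X=pts(n); hsv=cv2.cvtColor(im,cv2.COLOR_RGB2HSV)
        tan=(hsv[...,0]>12)&(hsv[...,0]<28)&(hsv[...,1]>110)
        m=(tan&(X[...,2]>.068)&(X[...,2]<.084)&(X[...,0]>.3)&(X[...,0]<.6)&(X[...,1]>-.14)&(X[...,1]<.42)).astype(np.uint8)
        N,L,st,_=cv2.connectedComponentsWithStats(m)
        for k in range(1,N):
            if st[k,4]<60: continue
            q=X[L==k]; c,s,a=cv2.minAreaRect((q[:,:2]*1000).astype(np.float32)); print('shell',n,st[k,4],np.round(c,1),np.round(s,1),round(a,1))
        rep('pot '+n,X,im,(.33,-.48),(.52,-.28),.100,.114)
        for nm,c in (('d1',(.425,-.232)),('d2',(.51,-.175))): rep(nm+' '+n,X,im,(c[0]-.05,c[1]-.05),(c[0]+.05,c[1]+.05),.108,.126)
        out[n]=(im,X)
    return out
E
python3 - <<'E'
from shells import *
print(env.state()['tcp_pos'])
o=survey(); X2=[o[n][1] for n in o]
axis(X2,(.574,-.386),(.12,.2),(.06,.2),.009,.016)
for n in o: rep('top',o[n][1],0,(.53,-.43),(.62,-.34),.19,.22)
for c in ((.425,-.232),(.510,-.175)): axis(X2,c,(.03,.095),(.0,.1),.014,.022)
# rack bores: points in rack region below top
for n in o:
    X=o[n][1]; im=o[n][0]
    rep('rack '+n,X,im,(.54,-.31),(.70,-.2),.055,.065)
E
```

```text
[ 0.57323214 -0.38392813  0.27417869]
shell scene 253 [444.2 -31.3] [67.8 79. ] 5.1
shell scene 261 [423.3  90.8] [81.8 67.2] 85.6
shell scene 270 [432.4 197.4] [79.5 66.6] 86.1
shell scene 297 [437.2 315.7] [78.9 72. ] 82.3
pot scene 137 c [ 434.3 -380.7] sz [100.2  98.1] a 8.8 z [0.1   0.106 0.111]
d1 scene 36 c [ 426.8 -230.6] sz [24.3 22.8] a 68.0 z [0.109 0.118 0.122]
d2 scene 41 c [ 511.  -174.1] sz [25.3 23.9] a 24.4 z [0.109 0.117 0.12 ]
shell side 295 [435.7 314.2] [81.8 63.9] 82.9
shell side 360 [427.8 197.9] [86.6 65.3] 84.2
shell side 436 [418.5  91.8] [86.1 64.6] 87.4
shell side 509 [439.8 -32.9] [64.4 82.6] 3.6
pot side 526 c [ 432.7 -380.4] sz [96.7 94.3] a 11.9 z [0.1   0.108 0.112]
d1 side 115 c [ 423.6 -233.3] sz [25.4 24.4] a 75.4 z [0.109 0.119 0.122]
d2 side 90 c [ 506.7 -174.9] sz [24.  23.7] a 41.3 z [0.109 0.119 0.122]
axis at z (0.06, 0.2) [array([ 0.5747, -0.387 ]), array([ 0.5733, -0.3857])] tilt deg [-0.6  0.6] n 378 rms 0.0019
top 29 c [ 577.4 -387. ] sz [19.4 16.2] a 60.3 z [0.191 0.2   0.207]
top 84 c [ 570.2 -386. ] sz [16.9 16.2] a 55.9 z [0.19  0.202 0.206]
axis at z (0.0, 0.1) [array([ 0.4255, -0.2316]), array([ 0.4256, -0.2316])] tilt deg [0.1 0. ] n 342 rms 0.0016
axis at z (0.0, 0.1) [array([ 0.5099, -0.1727]), array([ 0.5098, -0.174 ])] tilt deg [-0.1 -0.8] n 210 rms 0.0014
rack scene 353 c [ 623.3 -255. ] sz [136.7  66.4] a 2.9 z [0.055 0.059 0.063]
rack side 721 c [ 622.6 -256. ] sz [136.4  62.1] a 3.6 z [0.056 0.06  0.063]
```

Emit:
{"method": "arm_command", "body": {"commands": [{"delta_pos":[-25,26,0],"turn":[0,0,0],"hand":1},{"delta_pos":[-25,26,0],"turn":[0,0,0],"hand":1},{"delta_pos":[-25,25,-10],"turn":[0,0,0],"hand":1},{"delta_pos":[-25,25,-20],"turn":[0,0,0],"hand":1},{"delta_pos":[-24,25,-24],"turn":[0,0,0],"hand":0.8},{"delta_pos":[-24,25,-20],"turn":[0,0,0],"hand":0.8},{"delta_pos":[0,0,0],"turn":[0,0,0],"hand":0.8},{"delta_pos":[0,0,0],"turn":[0,0,0],"hand":0.8}]}}

```text
t: 11.68
tcp_pos: [0.422, -0.2294, 0.1923]
orientation: [-179.7, -0.2, 90.3]
contact_force: [-0.3, -0.0, 0.0]
finger_gap: 0.0685
gripper_force: 0.0
```

```bash
python3 - <<'E'
from look import *
print(env.state()['tcp_pos'],env.state()['finger_gap'])
def mouths(n,c0,R):
    im,d,X=pts(n); p=env.camera_params(n); Rm=np.array(p['R']);o=-Rm.T@np.array(p['t'])
    ok=d>0; D=X-o; s=(.06-o[2])/np.where(abs(D[...,2])<1e-6,1e-6,D[...,2]); Q=o+s[...,None]*D
    for c in c0:
        m=ok&(np.hypot(Q[...,0]-c[0],Q[...,1]-c[1])<.024)
        h=m&(X[...,2]<.054)
        v,u=np.where(h); print(n,'mouth',np.round(c,3),h.sum(),np.round(cv2.minEnclosingCircle((Q[h][:,:2]*1000).astype(np.float32)),1) if 0 else (np.round(Q[h][:,:2].mean(0),4), np.round(np.ptp(Q[h][:,:2],axis=0),4)))
for n in ['scene','side']: mouths(n,[(.5876,-.2577),(.6574,-.2537)],.017)
E
```

```text
[ 0.4220189  -0.22936015  0.19225395] 0.06845182094702501
scene mouth [ 0.588 -0.258] 38 (array([ 0.5914, -0.2554]), array([0.0358, 0.0332]))
scene mouth [ 0.657 -0.254] 48 (array([ 0.6612, -0.2523]), array([0.0305, 0.0316]))
side mouth [ 0.588 -0.258] 75 (array([ 0.5833, -0.2606]), array([0.0285, 0.0293]))
side mouth [ 0.657 -0.254] 70 (array([ 0.6535, -0.2552]), array([0.0269, 0.0299]))
```

Emit:
{"method": "arm_command", "body": {"commands": [{"delta_pos":[0,0,-30],"turn":[0,0,0],"hand":0.8},{"delta_pos":[0,0,-35],"turn":[0,0,0],"hand":0.8},{"delta_pos":[0,0,-35],"turn":[0,0,0],"hand":0.8},{"delta_pos":[0,0,-28],"turn":[0,0,0],"hand":0.8},{"delta_pos":[0,0,0],"turn":[0,0,0],"hand":0.8},{"delta_pos":[0,0,0],"turn":[0,0,0],"hand":0},{"delta_pos":[0,0,0],"turn":[0,0,0],"hand":0},{"delta_pos":[0,0,0],"turn":[0,0,0],"hand":0},{"delta_pos":[0,0,0],"turn":[0,0,0],"hand":0},{"delta_pos":[0,0,0],"turn":[0,0,0],"hand":0}], "newtons": 40}}

```text
t: 12.62
tcp_pos: [0.4268, -0.2337, 0.072]
orientation: [179.8, 0.2, 90.3]
contact_force: [-1.6, 0.1, 5.7]
finger_gap: 0.0268
gripper_force: 39.2
```

Emit:
{"method": "arm_command", "body": {"commands": [{"delta_pos":[0,0,0],"turn":[0,0,0],"hand":0},{"delta_pos":[0,0,0],"turn":[0,0,0],"hand":0}]}}

```text
t: 12.78
tcp_pos: [0.4268, -0.2337, 0.072]
orientation: [179.8, 0.2, 90.3]
contact_force: [-1.7, 0.2, 6.1]
finger_gap: 0.0271
gripper_force: 39.2
```

Emit:
{"method": "arm_command", "body": {"commands": [{"delta_pos":[0,0,20],"turn":[0,0,0],"hand":0},{"delta_pos":[0,0,30],"turn":[0,0,0],"hand":0},{"delta_pos":[0,0,30],"turn":[0,0,0],"hand":0},{"delta_pos":[16,-2,20],"turn":[0,0,0],"hand":0},{"delta_pos":[30,-5,0],"turn":[0,0,0],"hand":0},{"delta_pos":[35,-6,0],"turn":[0,0,0],"hand":0},{"delta_pos":[35,-6,0],"turn":[0,0,0],"hand":0},{"delta_pos":[30,-5,0],"turn":[0,0,0],"hand":0},{"delta_pos":[15,-2,0],"turn":[0,0,0],"hand":0},{"delta_pos":[0,0,0],"turn":[0,0,0],"hand":0}]}}

```text
t: 13.62
tcp_pos: [0.5888, -0.2585, 0.1698]
orientation: [179.8, 0.1, 90.4]
contact_force: [-1.2, 1.1, -0.4]
finger_gap: 0.0269
gripper_force: 39.7
```

Emit:
{"method": "arm_command", "body": {"commands": [{"delta_pos":[0,0,0],"turn":[0,0,0],"hand":0},{"delta_pos":[0,0,0],"turn":[0,0,0],"hand":0},{"delta_pos":[0,0,0],"turn":[0,0,0],"hand":0}]}}

```text
t: 13.87
tcp_pos: [0.585, -0.2579, 0.1689]
orientation: [-180.0, 0.0, 90.3]
contact_force: [0.0, -0.7, -0.8]
finger_gap: 0.027
gripper_force: 39.7
```

```bash
python3 - <<'E'
from look import *
print(env.state()['tcp_pos'],env.state()['orientation'])
X2=[pts(n)[2] for n in ['scene','side']]
axis(X2,(.588,-.258),(.103,.165),(.1,.17),.014,.022)
E
```

```text
[ 0.58501061 -0.25785563  0.16893024] [-1.79998156e+02  4.92103327e-03  9.02661397e+01]
axis at z (0.1, 0.17) [array([ 0.5835, -0.2559]), array([ 0.5845, -0.2563])] tilt deg [ 0.8 -0.3] n 395 rms 0.0017
```

Emit:
{"method": "arm_command", "body": {"commands": [{"delta_pos":[3.5,-2,-15],"turn":[0,0,0],"hand":0},{"delta_pos":[0,0,-5],"turn":[0,0,0],"hand":0},{"delta_pos":[0,0,-10],"turn":[0,0,0],"hand":0},{"delta_pos":[0,0,-15],"turn":[0,0,0],"hand":0},{"delta_pos":[0,0,-15],"turn":[0,0,0],"hand":0},{"delta_pos":[0,0,-10],"turn":[0,0,0],"hand":0},{"delta_pos":[0,0,-9],"turn":[0,0,0],"hand":0},{"delta_pos":[0,0,0],"turn":[0,0,0],"hand":0},{"delta_pos":[0,0,0],"turn":[0,0,0],"hand":0}]}}

```text
t: 14.72
tcp_pos: [0.5892, -0.2599, 0.0887]
orientation: [-180.0, -0.0, 90.3]
contact_force: [-0.2, -0.2, -1.3]
finger_gap: 0.0273
gripper_force: 40.2
```

Emit:
{"method": "arm_command", "body": {"commands": [{"delta_pos":[0,0,-1],"turn":[0,0,0],"hand":0.6},{"delta_pos":[0,0,0],"turn":[0,0,0],"hand":0.6},{"delta_pos":[0,0,0],"turn":[0,0,0],"hand":0.6},{"delta_pos":[0,0,0],"turn":[0,0,0],"hand":0.6},{"delta_pos":[0,0,20],"turn":[0,0,0],"hand":0.6},{"delta_pos":[0,0,35],"turn":[0,0,0],"hand":0.8},{"delta_pos":[0,0,35],"turn":[0,0,0],"hand":0.8},{"delta_pos":[-26,29,10],"turn":[0,0,0],"hand":0.8},{"delta_pos":[-26,29,0],"turn":[0,0,0],"hand":0.8},{"delta_pos":[-27,28,0],"turn":[0,0,0],"hand":0.8}]}}

```text
t: 15.55
tcp_pos: [0.5106, -0.1737, 0.1907]
orientation: [179.8, 0.1, 90.2]
contact_force: [-0.9, -0.6, 0.1]
finger_gap: 0.0684
gripper_force: 0.0
```

```bash
python3 - <<'E'
from look import *
print(env.state()['tcp_pos'])
X2=[pts(n)[2] for n in ['scene','side']]
axis(X2,(.588,-.258),(.07,.11),(.06,.11),.014,.022)
for X in X2: rep('d1 top',X,0,(.56,-.29),(.62,-.22),.1,.15)
axis(X2,(.51,-.174),(.03,.095),(.0,.1),.014,.022)
E
```

```text
[ 0.51061978 -0.17371684  0.19069784]
axis at z (0.06, 0.11) [array([ 0.5882, -0.2581]), array([ 0.5877, -0.2586])] tilt deg [-0.5 -0.6] n 239 rms 0.0017
d1 top 94 c [ 588.7 -257.5] sz [31.7 26.3] a 48.5 z [0.101 0.122 0.136]
d1 top 195 c [ 584.6 -260.6] sz [26.2 26.4] a 45.9 z [0.101 0.123 0.137]
axis at z (0.0, 0.1) [array([ 0.5099, -0.1722]), array([ 0.5094, -0.1742])] tilt deg [-0.2 -1.1] n 275 rms 0.0014
```

Emit:
{"method": "arm_command", "body": {"commands": [{"delta_pos":[0,0,-25],"turn":[0,0,0],"hand":0.8},{"delta_pos":[0,0,-35],"turn":[0,0,0],"hand":0.8},{"delta_pos":[0,0,-35],"turn":[0,0,0],"hand":0.8},{"delta_pos":[0,0,-22],"turn":[0,0,0],"hand":0.8},{"delta_pos":[0,0,0],"turn":[0,0,0],"hand":0},{"delta_pos":[0,0,0],"turn":[0,0,0],"hand":0},{"delta_pos":[0,0,0],"turn":[0,0,0],"hand":0},{"delta_pos":[0,0,0],"turn":[0,0,0],"hand":0},{"delta_pos":[0,0,0],"turn":[0,0,0],"hand":0},{"delta_pos":[0,0,0],"turn":[0,0,0],"hand":0}]}}

```text
t: 16.48
tcp_pos: [0.5121, -0.1749, 0.074]
orientation: [179.8, 0.1, 90.3]
contact_force: [-0.4, -0.4, 4.9]
finger_gap: 0.0269
gripper_force: 39.6
```

Emit:
{"method": "arm_command", "body": {"commands": [{"delta_pos":[0,0,0],"turn":[0,0,0],"hand":0},{"delta_pos":[0,0,0],"turn":[0,0,0],"hand":0},{"delta_pos":[0,0,30],"turn":[0,0,0],"hand":0},{"delta_pos":[0,0,30],"turn":[0,0,0],"hand":0},{"delta_pos":[0,0,30],"turn":[0,0,0],"hand":0},{"delta_pos":[0,0,30],"turn":[0,0,0],"hand":0},{"delta_pos":[0,0,25],"turn":[0,0,0],"hand":0},{"delta_pos":[0,0,0],"turn":[0,0,0],"hand":0}]}}

```text
t: 17.15
tcp_pos: [0.5133, -0.1754, 0.2239]
orientation: [179.4, 0.3, 90.3]
contact_force: [1.7, 0.7, 0.4]
finger_gap: 0.0267
gripper_force: 39.6
```

Emit:
{"method": "arm_command", "body": {"commands": [{"delta_pos":[20,-11,0],"turn":[0,0,0],"hand":0},{"delta_pos":[30,-16,0],"turn":[0,0,0],"hand":0},{"delta_pos":[30,-16,0],"turn":[0,0,0],"hand":0},{"delta_pos":[30,-16,0],"turn":[0,0,0],"hand":0},{"delta_pos":[25,-14,0],"turn":[0,0,0],"hand":0},{"delta_pos":[12,-6,0],"turn":[0,0,0],"hand":0},{"delta_pos":[0,0,-20],"turn":[0,0,0],"hand":0},{"delta_pos":[0,0,-20],"turn":[0,0,0],"hand":0},{"delta_pos":[0,0,0],"turn":[0,0,0],"hand":0},{"delta_pos":[0,0,0],"turn":[0,0,0],"hand":0}]}}

```text
t: 17.98
tcp_pos: [0.656, -0.2523, 0.1737]
orientation: [-179.7, -0.1, 90.3]
contact_force: [0.2, 1.1, -0.4]
finger_gap: 0.0267
gripper_force: 39.7
```

Emit:
{"method": "arm_command", "body": {"commands": [{"delta_pos":[0,0,0],"turn":[0,0,0],"hand":0},{"delta_pos":[0,0,0],"turn":[0,0,0],"hand":0},{"delta_pos":[0,0,0],"turn":[0,0,0],"hand":0}]}}

```text
t: 18.23
tcp_pos: [0.6581, -0.2533, 0.1786]
orientation: [179.9, 0.1, 90.3]
contact_force: [0.7, -1.2, -0.5]
finger_gap: 0.027
gripper_force: 39.7
```

```bash
python3 - <<'E'
from look import *
print(env.state()['tcp_pos'],env.state()['orientation'])
X2=[pts(n)[2] for n in ['scene','side']]
axis(X2,(.656,-.254),(.115,.178),(.11,.18),.014,.022)
E
```

```text
[ 0.65806868 -0.25329706  0.17858752] [1.79854817e+02 7.90209907e-02 9.02899488e+01]
axis at z (0.11, 0.18) [array([ 0.6562, -0.252 ]), array([ 0.6583, -0.2527])] tilt deg [ 1.7 -0.5] n 389 rms 0.0018
```

Emit:
{"method": "arm_command", "body": {"commands": [{"delta_pos":[1,-1.5,-18],"turn":[0,0,0],"hand":0},{"delta_pos":[0,0,-10],"turn":[0,0,0],"hand":0},{"delta_pos":[0,0,-10],"turn":[0,0,0],"hand":0},{"delta_pos":[0,0,-15],"turn":[0,0,0],"hand":0},{"delta_pos":[0,0,-15],"turn":[0,0,0],"hand":0},{"delta_pos":[0,0,-10],"turn":[0,0,0],"hand":0},{"delta_pos":[0,0,-8],"turn":[0,0,0],"hand":0},{"delta_pos":[0,0,0],"turn":[0,0,0],"hand":0},{"delta_pos":[0,0,0],"turn":[0,0,0],"hand":0}]}}

```text
t: 19.08
tcp_pos: [0.6584, -0.2545, 0.0901]
orientation: [-180.0, -0.0, 90.3]
contact_force: [-0.3, -0.5, -0.5]
finger_gap: 0.0266
gripper_force: 40.0
```

Emit:
{"method": "arm_command", "body": {"commands": [{"delta_pos":[0,0,-1],"turn":[0,0,0],"hand":0.6},{"delta_pos":[0,0,0],"turn":[0,0,0],"hand":0.6},{"delta_pos":[0,0,0],"turn":[0,0,0],"hand":0.6},{"delta_pos":[0,0,0],"turn":[0,0,0],"hand":0.6},{"delta_pos":[0,0,20],"turn":[0,0,0],"hand":0.6},{"delta_pos":[0,0,35],"turn":[0,0,0],"hand":0.6},{"delta_pos":[0,0,35],"turn":[0,0,0],"hand":1},{"delta_pos":[-20,20,30],"turn":[0,0,0],"hand":1},{"delta_pos":[-25,26,0],"turn":[0,0,0.073],"hand":1},{"delta_pos":[-28,28,0],"turn":[0,0,0],"hand":1}]}}

```text
t: 19.92
tcp_pos: [0.5867, -0.1811, 0.2137]
orientation: [179.6, 0.2, 94.5]
contact_force: [-0.6, 0.1, -0.2]
finger_gap: 0.0853
gripper_force: 0.0
```

Emit:
{"method": "arm_command", "body": {"commands": [{"delta_pos":[-28,29,0],"turn":[0,0,0],"hand":1},{"delta_pos":[-28,29,0],"turn":[0,0,0],"hand":1},{"delta_pos":[-28,29,0],"turn":[0,0,0],"hand":1},{"delta_pos":[-28,29,-20],"turn":[0,0,0],"hand":1},{"delta_pos":[-21,22,-20],"turn":[0,0,0],"hand":1},{"delta_pos":[-10,10,0],"turn":[0,0,0],"hand":1},{"delta_pos":[0,0,0],"turn":[0,0,0],"hand":1}]}}

```text
t: 20.5
tcp_pos: [0.4418, -0.0326, 0.1693]
orientation: [-179.9, -0.1, 94.6]
contact_force: [-0.9, -0.7, 0.1]
finger_gap: 0.0856
gripper_force: 0.0
```

```bash
python3 - <<'E'
from shells import *
print(env.state()['tcp_pos'],env.state()['orientation'])
o=survey()
for n in o: rep('d2 top',o[n][1],0,(.635,-.29),(.70,-.22),.1,.15)
axis([o[n][1] for n in o],(.657,-.254),(.07,.11),(.06,.11),.014,.022)
E
```

```text
[ 0.44181956 -0.03255195  0.16930805] [-1.79859593e+02 -7.14289840e-02  9.46115157e+01]
shell scene 252 [445.6 -31.3] [70.4 79.3] 5.4
shell scene 256 [424.   90.5] [78.5 66.9] 87.7
shell scene 276 [431.2 197.6] [78.9 69.7] 85.7
shell scene 304 [440.1 315.7] [78.8 67.6] 83.1
pot scene 140 c [ 437.3 -379.6] sz [99.  92.8] a 49.5 z [0.1   0.106 0.112]
d1 scene few 0
d2 scene few 0
shell side 296 [435.3 314. ] [82.4 63.8] 83.1
shell side 362 [427.4 197.8] [85.7 63.8] 84.8
shell side 436 [419.3  90. ] [85.1 64.1] 85.9
shell side 511 [439.5 -33.1] [64.1 81.3] 4.2
pot side 532 c [ 432.8 -380.3] sz [95.1 96.1] a 70.4 z [0.101 0.107 0.112]
d1 side few 0
d2 side few 0
d2 top 101 c [ 657.7 -252.5] sz [28.5 25.2] a 2.5 z [0.102 0.123 0.137]
d2 top 184 c [ 654.3 -254.8] sz [27.1 28.7] a 0.9 z [0.101 0.122 0.137]
axis at z (0.06, 0.11) [array([ 0.6564, -0.254 ]), array([ 0.6567, -0.2532])] tilt deg [0.4 0.9] n 237 rms 0.0017
```

Emit:
{"method": "arm_command", "body": {"commands": [{"delta_pos":[1,0,-25],"turn":[0,0,0],"hand":1},{"delta_pos":[0,0,-35],"turn":[0,0,0],"hand":1},{"delta_pos":[0,0,-35],"turn":[0,0,0],"hand":1},{"delta_pos":[0,0,-30],"turn":[0,0,0],"hand":1},{"delta_pos":[0,0,-14],"turn":[0,0,0],"hand":1},{"delta_pos":[0,0,0],"turn":[0,0,0],"hand":0.6},{"delta_pos":[0,0,0],"turn":[0,0,0],"hand":0.6},{"delta_pos":[0,0,0],"turn":[0,0,0],"hand":0.6},{"delta_pos":[0,0,0],"turn":[0,0,0],"hand":0.6}], "newtons": 40}}

```text
t: 21.35
tcp_pos: [0.4474, -0.0353, 0.034]
orientation: [179.8, 0.1, 94.4]
contact_force: [0.9, 0.1, -1.4]
finger_gap: 0.0636
gripper_force: 45.5
```

Emit:
{"method": "arm_command", "body": {"commands": [{"delta_pos":[0,0,0],"turn":[0,0,0],"hand":0.5},{"delta_pos":[0,0,0],"turn":[0,0,0],"hand":0.5}]}}

```text
t: 21.52
tcp_pos: [0.4464, -0.0349, 0.0332]
orientation: [179.9, 0.0, 94.5]
contact_force: [-0.8, 0.2, -1.9]
finger_gap: 0.0636
gripper_force: 45.5
```

Emit:
{"method": "arm_command", "body": {"commands": [{"delta_pos":[0,0,25],"turn":[0,0,0],"hand":0.5},{"delta_pos":[0,0,35],"turn":[0,0,0],"hand":0.5},{"delta_pos":[0,0,35],"turn":[0,0,0],"hand":0.5},{"delta_pos":[0,0,35],"turn":[0,0,0],"hand":0.5},{"delta_pos":[0,0,35],"turn":[0,0,0],"hand":0.5},{"delta_pos":[0,0,35],"turn":[0,0,0],"hand":0.5},{"delta_pos":[20,-1,5],"turn":[0,0,-0.03],"hand":0.5},{"delta_pos":[30,-2,0],"turn":[0,0,0],"hand":0.5},{"delta_pos":[30,-2,0],"turn":[0,0,0],"hand":0.5},{"delta_pos":[30,-2,0],"turn":[0,0,0],"hand":0.5}]}}

```text
t: 22.35
tcp_pos: [0.5569, -0.0416, 0.2381]
orientation: [179.9, 0.0, 92.8]
contact_force: [0.0, -1.3, -2.4]
finger_gap: 0.0636
gripper_force: 46.0
```

Emit:
{"method": "arm_command", "body": {"commands": [{"delta_pos":[30,-2,0],"turn":[0,0,0],"hand":0.5},{"delta_pos":[25,-1,0],"turn":[0,0,0],"hand":0.5},{"delta_pos":[17,0,0],"turn":[0,0,0],"hand":0.5},{"delta_pos":[0,0,0],"turn":[0,0,0],"hand":0.5},{"delta_pos":[0,0,0],"turn":[0,0,0],"hand":0.5}]}}

```text
t: 22.77
tcp_pos: [0.6277, -0.0445, 0.2368]
orientation: [-179.9, -0.0, 92.8]
contact_force: [0.3, 0.3, -2.1]
finger_gap: 0.0637
gripper_force: 45.8
```

```bash
python3 - <<'E'
from shells import *
print(env.state()['tcp_pos'],env.state()['orientation'])
for n in ['scene','side']:
    im,d,X=pts(n); hsv=cv2.cvtColor(im,cv2.COLOR_RGB2HSV)
    tan=(hsv[...,0]>12)&(hsv[...,0]<28)&(hsv[...,1]>110)
    rep('held',X,0,(.55,-.12),(.72,.06),.2,.3,tan)
    rep('held top',X,0,(.55,-.12),(.72,.06),.265,.285,tan)
    rep('low',X,0,(.55,-.15),(.72,.06),.185,.225)
    cv2.imwrite(f'pics/{n}2.png',im[:,:,::-1])
    if n=='side': cv2.imwrite('pics/c2.png',cv2.resize(im[40:240,240:480,::-1],(720,600)))
E
```

```text
[ 0.62771354 -0.04453796  0.23677785] [-1.79947540e+02 -1.10447568e-02  9.27667900e+01]
held 625 c [639.8 -41.6] sz [98.9 82.8] a 4.1 z [0.211 0.254 0.284]
held top 239 c [631.3 -41.2] sz [80.6 80.7] a 4.1 z [0.266 0.278 0.281]
low 243 c [629.9 -42.2] sz [88.7 82.7] a 3.0 z [0.203 0.216 0.225]
held 931 c [615.9 -40.9] sz [90.9 83.4] a 2.9 z [0.208 0.247 0.281]
held top 303 c [625.6 -41.2] sz [66.9 80.8] a 2.6 z [0.266 0.279 0.282]
low 356 c [626.6 -40.8] sz [90.  84.3] a 2.9 z [0.205 0.217 0.225]
```

View pics/c2.png

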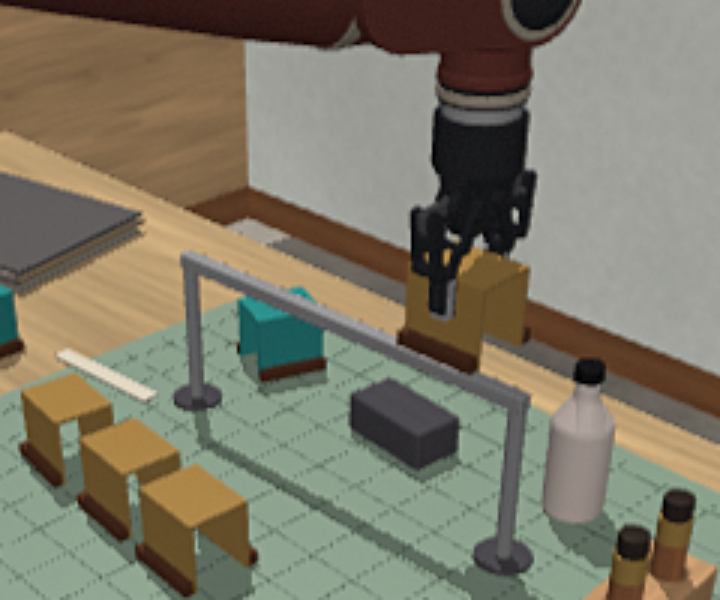

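Emit:
{"method": "arm_command", "body": {"commands": [{"delta_pos":[0,-1,-25],"turn":[0,0,0],"hand":0.5},{"delta_pos":[0,0,-30],"turn":[0,0,0],"hand":0.5},{"delta_pos":[0,0,-22],"turn":[0,0,0],"hand":0.5},{"delta_pos":[0,0,-12],"turn":[0,0,0],"hand":0.5},{"delta_pos":[0,0,-6],"turn":[0,0,0],"hand":0.5},{"delta_pos":[0,0,0],"turn":[0,0,0],"hand":0.5},{"delta_pos":[0,0,0],"turn":[0,0,0],"hand":0.5}]}}

```text
t: 23.45
tcp_pos: [0.6281, -0.0458, 0.1437]
orientation: [179.9, 0.0, 92.7]
contact_force: [0.7, 0.0, -2.2]
finger_gap: 0.0634
gripper_force: 45.9
```

Emit:
{"method": "arm_command", "body": {"commands": [{"delta_pos":[0,0,-3],"turn":[0,0,0],"hand":0.5},{"delta_pos":[0,0,-1],"turn":[0,0,0],"hand":0.5},{"delta_pos":[0,0,0],"turn":[0,0,0],"hand":0.5},{"delta_pos":[0,0,0],"turn":[0,0,0],"hand":0.5}]}}

```text
t: 23.78
tcp_pos: [0.6284, -0.0458, 0.1394]
orientation: [179.9, 0.0, 92.7]
contact_force: [0.5, 0.4, 1.3]
finger_gap: 0.0637
gripper_force: 46.2
```

Emit:
{"method": "arm_command", "body": {"commands": [{"delta_pos":[0,0,0],"turn":[0,0,0],"hand":1},{"delta_pos":[0,0,0],"turn":[0,0,0],"hand":1},{"delta_pos":[0,0,0],"turn":[0,0,0],"hand":1},{"delta_pos":[0,0,25],"turn":[0,0,0],"hand":1},{"delta_pos":[0,0,35],"turn":[0,0,0],"hand":1},{"delta_pos":[-10,8,35],"turn":[0,0,-0.05],"hand":1},{"delta_pos":[-29,19,0],"turn":[0,0,-0.05],"hand":1},{"delta_pos":[-29,19,0],"turn":[0,0,0],"hand":1},{"delta_pos":[-29,19,0],"turn":[0,0,0],"hand":1},{"delta_pos":[-29,19,0],"turn":[0,0,0],"hand":1}]}}

```text
t: 24.62
tcp_pos: [0.5002, 0.039, 0.2332]
orientation: [180.0, -0.0, 87.0]
contact_force: [0.5, 0.9, 1.3]
finger_gap: 0.0853
gripper_force: 0.0
```

Emit:
{"method": "arm_command", "body": {"commands": [{"delta_pos":[-29,19,-15],"turn":[0,0,0],"hand":1},{"delta_pos":[-29,19,-25],"turn":[0,0,0],"hand":1},{"delta_pos":[-15,10,-25],"turn":[0,0,0],"hand":1},{"delta_pos":[-8,5,0],"turn":[0,0,0],"hand":1},{"delta_pos":[0,0,0],"turn":[0,0,0],"hand":1}]}}

```text
t: 25.03
tcp_pos: [0.4193, 0.0916, 0.1676]
orientation: [-179.8, 0.0, 87.1]
contact_force: [0.9, -0.0, 0.0]
finger_gap: 0.0854
gripper_force: 0.0
```

```bash
cat > hung.py <<'E'
from shells import *
def hung():
    for n in ['scene','side']:
        im,d,X=pts(n); hsv=cv2.cvtColor(im,cv2.COLOR_RGB2HSV)
        tan=(hsv[...,0]>12)&(hsv[...,0]<28)&(hsv[...,1]>110)
        m=(tan&(X[...,2]>.172)&(X[...,2]<.192)&(X[...,0]>.55)&(X[...,1]>-.14)&(X[...,1]<.42)).astype(np.uint8)
        N,L,st,_=cv2.connectedComponentsWithStats(m)
        for k in range(1,N):
            if st[k,4]<50: continue
            q=X[L==k]; c,s,a=cv2.minAreaRect((q[:,:2]*1000).astype(np.float32)); nrm=np.linalg.svd(q-q.mean(0))[2][2]
            print('hung',n,st[k,4],np.round(c,1),np.round(s,1),round(a,1),'z',np.round(np.median(q[:,2]),3),'tilt',np.round(np.degrees(np.arccos(abs(nrm[2]))),1))
E
python3 - <<'E'
from hung import *
print(env.state()['tcp_pos'],env.state()['orientation'])
survey();hung()
E
```

```text
[0.41927693 0.09157266 0.16759196] [-1.79846886e+02  1.17888002e-02  8.71220428e+01]
shell scene 260 [423.8  90.4] [79.4 65.6] 87.1
shell scene 272 [430.6 198.1] [81.3 70.1] 83.5
shell scene 295 [437.2 315.8] [79.5 71.8] 83.9
pot scene 135 c [ 435.2 -379.8] sz [96.8 95.6] a 81.4 z [0.1   0.106 0.112]
d1 scene few 0
d2 scene few 0
shell side 296 [435.1 312.4] [81.  63.8] 84.1
shell side 365 [426.8 196.8] [84.6 65.1] 86.6
shell side 435 [419.3  91.2] [84.1 64.6] 86.4
pot side 538 c [ 433.1 -380.6] sz [96.8 93.8] a 36.7 z [0.1   0.108 0.112]
d1 side few 0
d2 side few 0
hung scene 353 [628.9 -42.5] [70.  78.7] 1.1 z 0.181 tilt 1.8
hung side 455 [628.1 -42.6] [70.1 82.2] 2.1 z 0.182 tilt 2.7
```

Emit:
{"method": "arm_command", "body": {"commands": [{"delta_pos":[0,0,-25],"turn":[0,0,0],"hand":1},{"delta_pos":[0,0,-35],"turn":[0,0,0],"hand":1},{"delta_pos":[0,0,-35],"turn":[0,0,0],"hand":1},{"delta_pos":[0,0,-30],"turn":[0,0,0],"hand":1},{"delta_pos":[0,0,-12],"turn":[0,0,0],"hand":1},{"delta_pos":[0,0,0],"turn":[0,0,0],"hand":0.5},{"delta_pos":[0,0,0],"turn":[0,0,0],"hand":0.5},{"delta_pos":[0,0,0],"turn":[0,0,0],"hand":0.5},{"delta_pos":[0,0,0],"turn":[0,0,0],"hand":0.5},{"delta_pos":[0,0,0],"turn":[0,0,0],"hand":0.5}]}}

```text
t: 26.07
tcp_pos: [0.4226, 0.0909, 0.0333]
orientation: [179.8, -0.0, 87.0]
contact_force: [-0.8, -0.2, -2.5]
finger_gap: 0.0636
gripper_force: 45.4
```

Emit:
{"method": "arm_command", "body": {"commands": [{"delta_pos":[0,0,0],"turn":[0,0,0],"hand":0.5},{"delta_pos":[0,0,0],"turn":[0,0,0],"hand":0.5}]}}

```text
t: 26.23
tcp_pos: [0.4219, 0.0909, 0.0325]
orientation: [179.9, -0.0, 87.0]
contact_force: [-0.7, -0.5, 0.5]
finger_gap: 0.0634
gripper_force: 45.7
```

Emit:
{"method": "arm_command", "body": {"commands": [{"delta_pos":[0,0,25],"turn":[0,0,0],"hand":0.5},{"delta_pos":[0,0,35],"turn":[0,0,0],"hand":0.5},{"delta_pos":[0,0,35],"turn":[0,0,0],"hand":0.5},{"delta_pos":[0,0,35],"turn":[0,0,0],"hand":0.5},{"delta_pos":[0,0,35],"turn":[0,0,0],"hand":0.5},{"delta_pos":[0,0,35],"turn":[0,0,0],"hand":0.5},{"delta_pos":[20,-4,5],"turn":[0,0,0.05],"hand":0.5},{"delta_pos":[30,-5,0],"turn":[0,0,0.05],"hand":0.5},{"delta_pos":[30,-5,0],"turn":[0,0,0],"hand":0.5},{"delta_pos":[30,-5,0],"turn":[0,0,0],"hand":0.5}]}}

```text
t: 27.07
tcp_pos: [0.5325, 0.0718, 0.2373]
orientation: [179.9, 0.0, 92.8]
contact_force: [0.6, 0.6, -1.6]
finger_gap: 0.0637
gripper_force: 46.0
```

Emit:
{"method": "arm_command", "body": {"commands": [{"delta_pos":[30,-5,0],"turn":[0,0,0],"hand":0.5},{"delta_pos":[30,-5,0],"turn":[0,0,0],"hand":0.5},{"delta_pos":[20,-4,0],"turn":[0,0,0],"hand":0.5},{"delta_pos":[11,0,0],"turn":[0,0,0],"hand":0.5},{"delta_pos":[0,0,0],"turn":[0,0,0],"hand":0.5},{"delta_pos":[0,0,0],"turn":[0,0,0],"hand":0.5},{"delta_pos":[0,0,-25],"turn":[0,0,0],"hand":0.5},{"delta_pos":[0,0,-25],"turn":[0,0,0],"hand":0.5},{"delta_pos":[0,0,0],"turn":[0,0,0],"hand":0.5},{"delta_pos":[0,0,0],"turn":[0,0,0],"hand":0.5}]}}

```text
t: 27.9
tcp_pos: [0.6201, 0.0582, 0.185]
orientation: [-179.7, -0.0, 92.8]
contact_force: [0.5, 0.7, -0.9]
finger_gap: 0.0632
gripper_force: 45.6
```

```bash
cat > held.py <<'E'
from shells import *
def held(c,z):
    print(env.state()['tcp_pos'],env.state()['orientation'])
    for n in ['scene','side']:
        im,d,X=pts(n); hsv=cv2.cvtColor(im,cv2.COLOR_RGB2HSV)
        tan=(hsv[...,0]>12)&(hsv[...,0]<28)&(hsv[...,1]>110)
        rep('held top',X,0,(c[0]-.06,c[1]-.065),(c[0]+.06,c[1]+.065),z-.008,z+.01,tan)
E
python3 -c "
from held import *
held((.6235,.058),.231)"
```

```text
[0.62012574 0.05817773 0.18495822] [-1.79747035e+02 -2.01706657e-02  9.27720190e+01]
held top 184 c [632.2  66.3] sz [72.2 94.1] a 44.3 z [0.224 0.227 0.237]
held top 254 c [623.   47.6] sz [85.6 80.1] a 32.3 z [0.224 0.23  0.232]
```

Emit:
{"method": "arm_command", "body": {"commands": [{"delta_pos":[0,0,-18],"turn":[0,0,0],"hand":0.5},{"delta_pos":[0,0,-15],"turn":[0,0,0],"hand":0.5},{"delta_pos":[0,0,-8],"turn":[0,0,0],"hand":0.5},{"delta_pos":[0,0,-4],"turn":[0,0,0],"hand":0.5},{"delta_pos":[0,0,0],"turn":[0,0,0],"hand":0.5},{"delta_pos":[0,0,0],"turn":[0,0,0],"hand":0.5}]}}

```text
t: 28.5
tcp_pos: [0.6229, 0.0579, 0.1429]
orientation: [179.9, 0.0, 92.8]
contact_force: [0.6, -0.7, -2.1]
finger_gap: 0.0633
gripper_force: 45.8
```

Emit:
{"method": "arm_command", "body": {"commands": [{"delta_pos":[0,0,-3],"turn":[0,0,0],"hand":0.5},{"delta_pos":[0,0,-1.5],"turn":[0,0,0],"hand":0.5},{"delta_pos":[0,0,0],"turn":[0,0,0],"hand":0.5},{"delta_pos":[0,0,0],"turn":[0,0,0],"hand":1},{"delta_pos":[0,0,0],"turn":[0,0,0],"hand":1},{"delta_pos":[0,0,0],"turn":[0,0,0],"hand":1},{"delta_pos":[0,0,25],"turn":[0,0,0],"hand":1},{"delta_pos":[0,0,35],"turn":[0,0,0],"hand":1},{"delta_pos":[0,0,35],"turn":[0,0,0],"hand":1},{"delta_pos":[-21,15,0],"turn":[0,0,-0.042],"hand":1}]}}

```text
t: 29.33
tcp_pos: [0.6068, 0.0711, 0.2414]
orientation: [179.1, 0.1, 90.1]
contact_force: [0.3, 0.7, 2.0]
finger_gap: 0.0853
gripper_force: 0.0
```

Emit:
{"method": "arm_command", "body": {"commands": [{"delta_pos":[-29,21,0],"turn":[0,0,-0.042],"hand":1},{"delta_pos":[-29,21,0],"turn":[0,0,-0.042],"hand":1},{"delta_pos":[-29,21,0],"turn":[0,0,0],"hand":1},{"delta_pos":[-29,21,0],"turn":[0,0,0],"hand":1},{"delta_pos":[-29,21,-20],"turn":[0,0,0],"hand":1},{"delta_pos":[-19,13,-25],"turn":[0,0,0],"hand":1},{"delta_pos":[-9.5,6.5,-20],"turn":[0,0,0],"hand":1},{"delta_pos":[0,0,0],"turn":[0,0,0],"hand":1},{"delta_pos":[0,0,0],"turn":[0,0,0],"hand":1}]}}

```text
t: 30.08
tcp_pos: [0.4269, 0.1973, 0.1663]
orientation: [-179.9, 0.1, 85.6]
contact_force: [0.9, -0.6, 0.5]
finger_gap: 0.0851
gripper_force: 0.0
```

```bash
python3 - <<'E'
from hung import *
print(env.state()['tcp_pos'],env.state()['orientation'])
survey();hung()
E
```

```text
[0.42687089 0.19732273 0.16628024] [-1.79897178e+02  5.74930187e-02  8.55963342e+01]
shell scene 275 [432.2 197.5] [78.1 66.9] 87.6
shell scene 297 [438.6 316.1] [79.2 73.9] 84.0
pot scene 137 c [ 436.4 -379.6] sz [100.1  93.1] a 47.7 z [0.1   0.106 0.111]
d1 scene few 0
d2 scene few 0
shell side 294 [434.7 314.3] [82.7 62.8] 83.4
shell side 366 [426.9 196.9] [84.2 64.1] 84.2
pot side 526 c [ 433.3 -380. ] sz [95.2 96.5] a 67.8 z [0.1   0.108 0.112]
d1 side few 0
d2 side few 0
hung scene 360 [630.6 -41.7] [66.4 80.8] 0.2 z 0.181 tilt 2.5
hung scene 370 [626.9  58.3] [66.3 80.8] 1.9 z 0.181 tilt 2.6
hung side 392 [623.6  58.3] [69.6 84. ] 2.1 z 0.182 tilt 2.9
hung side 458 [627.5 -40.7] [68.3 85.6] 4.4 z 0.182 tilt 2.8
```

Two shells hang correctly. Next is the third, at (429,197).

Emit:
{"method": "arm_command", "body": {"commands": [{"delta_pos":[1,0,-25],"turn":[0,0,0],"hand":1},{"delta_pos":[0,0,-35],"turn":[0,0,0],"hand":1},{"delta_pos":[0,0,-35],"turn":[0,0,0],"hand":1},{"delta_pos":[0,0,-30],"turn":[0,0,0],"hand":1},{"delta_pos":[0,0,-11],"turn":[0,0,0],"hand":1},{"delta_pos":[0,0,0],"turn":[0,0,0],"hand":0.5},{"delta_pos":[0,0,0],"turn":[0,0,0],"hand":0.5},{"delta_pos":[0,0,0],"turn":[0,0,0],"hand":0.5},{"delta_pos":[0,0,0],"turn":[0,0,0],"hand":0.5},{"delta_pos":[0,0,0],"turn":[0,0,0],"hand":0.5}]}}

```text
t: 31.12
tcp_pos: [0.4301, 0.1978, 0.033]
orientation: [179.8, -0.1, 85.5]
contact_force: [-0.4, 0.1, -1.4]
finger_gap: 0.0636
gripper_force: 45.1
```

Emit:
{"method": "arm_command", "body": {"commands": [{"delta_pos":[0,0,0],"turn":[0,0,0],"hand":0.5},{"delta_pos":[0,0,0],"turn":[0,0,0],"hand":0.5}]}}

```text
t: 31.28
tcp_pos: [0.4297, 0.1977, 0.0325]
orientation: [179.9, -0.0, 85.5]
contact_force: [-0.5, 0.5, 3.3]
finger_gap: 0.0637
gripper_force: 45.5
```

Emit:
{"method": "arm_command", "body": {"commands": [{"delta_pos":[0,0,25],"turn":[0,0,0],"hand":0.5},{"delta_pos":[0,0,35],"turn":[0,0,0],"hand":0.5},{"delta_pos":[0,0,35],"turn":[0,0,0],"hand":0.5},{"delta_pos":[0,0,35],"turn":[0,0,0],"hand":0.5},{"delta_pos":[0,0,35],"turn":[0,0,0],"hand":0.5},{"delta_pos":[0,0,35],"turn":[0,0,0],"hand":0.5},{"delta_pos":[15,-4,5],"turn":[0,0,0.042],"hand":0.5},{"delta_pos":[30,-6,0],"turn":[0,0,0.042],"hand":0.5},{"delta_pos":[30,-6,0],"turn":[0,0,0.042],"hand":0.5},{"delta_pos":[30,-6,0],"turn":[0,0,0],"hand":0.5}]}}

```text
t: 32.12
tcp_pos: [0.5348, 0.1752, 0.2367]
orientation: [179.9, -0.0, 92.9]
contact_force: [-0.3, 0.7, -1.1]
finger_gap: 0.0637
gripper_force: 45.6
```

Emit:
{"method": "arm_command", "body": {"commands": [{"delta_pos":[30,-6,0],"turn":[0,0,0],"hand":0.5},{"delta_pos":[30,-6,0],"turn":[0,0,0],"hand":0.5},{"delta_pos":[16,-4,0],"turn":[0,0,0],"hand":0.5},{"delta_pos":[8,-2,0],"turn":[0,0,0],"hand":0.5},{"delta_pos":[0,0,0],"turn":[0,0,0],"hand":0.5},{"delta_pos":[0,0,0],"turn":[0,0,0],"hand":0.5},{"delta_pos":[0,0,-25],"turn":[0,0,0],"hand":0.5},{"delta_pos":[0,0,-25],"turn":[0,0,0],"hand":0.5},{"delta_pos":[0,0,-20],"turn":[0,0,0],"hand":0.5},{"delta_pos":[0,0,0],"turn":[0,0,0],"hand":0.5}]}}

```text
t: 32.95
tcp_pos: [0.6131, 0.1576, 0.1605]
orientation: [-179.4, 0.0, 92.8]
contact_force: [-0.3, 0.7, -3.0]
finger_gap: 0.0639
gripper_force: 45.4
```

Emit:
{"method": "arm_command", "body": {"commands": [{"delta_pos":[0,0,-15],"turn":[0,0,0],"hand":0.5},{"delta_pos":[0,0,-8],"turn":[0,0,0],"hand":0.5},{"delta_pos":[0,0,-2],"turn":[0,0,0],"hand":0.5},{"delta_pos":[0,0,0],"turn":[0,0,0],"hand":0.5},{"delta_pos":[0,0,0],"turn":[0,0,0],"hand":0.5}]}}

```text
t: 33.37
tcp_pos: [0.6182, 0.1575, 0.1422]
orientation: [179.9, -0.0, 92.8]
contact_force: [-0.3, 0.3, -2.7]
finger_gap: 0.0638
gripper_force: 45.5
```

Emit:
{"method": "arm_command", "body": {"commands": [{"delta_pos":[0,0,-3],"turn":[0,0,0],"hand":0.5},{"delta_pos":[0,0,-1.5],"turn":[0,0,0],"hand":0.5},{"delta_pos":[0,0,0],"turn":[0,0,0],"hand":0.5},{"delta_pos":[0,0,0],"turn":[0,0,0],"hand":1},{"delta_pos":[0,0,0],"turn":[0,0,0],"hand":1},{"delta_pos":[0,0,0],"turn":[0,0,0],"hand":1},{"delta_pos":[0,0,25],"turn":[0,0,0],"hand":1},{"delta_pos":[0,0,35],"turn":[0,0,0],"hand":1},{"delta_pos":[0,0,35],"turn":[0,0,0],"hand":1},{"delta_pos":[-20,17,0],"turn":[0,0,-0.042],"hand":1}]}}

```text
t: 34.2
tcp_pos: [0.6034, 0.173, 0.241]
orientation: [179.1, -0.1, 90.1]
contact_force: [0.3, 0.2, 2.4]
finger_gap: 0.0854
gripper_force: 0.0
```

Emit:
{"method": "arm_command", "body": {"commands": [{"delta_pos":[-27,24,0],"turn":[0,0,-0.042],"hand":1},{"delta_pos":[-27,24,0],"turn":[0,0,-0.042],"hand":1},{"delta_pos":[-27,24,0],"turn":[0,0,-0.042],"hand":1},{"delta_pos":[-27,24,0],"turn":[0,0,0],"hand":1},{"delta_pos":[-27,23,-20],"turn":[0,0,0],"hand":1},{"delta_pos":[-18,14,-25],"turn":[0,0,0],"hand":1},{"delta_pos":[-9,7,-20],"turn":[0,0,0],"hand":1},{"delta_pos":[0,0,0],"turn":[0,0,0],"hand":1},{"delta_pos":[0,0,0],"turn":[0,0,0],"hand":1}]}}

```text
t: 34.95
tcp_pos: [0.4348, 0.3142, 0.1656]
orientation: [-179.9, 0.1, 83.2]
contact_force: [-0.2, 0.9, 0.6]
finger_gap: 0.0853
gripper_force: 0.0
```

```bash
python3 - <<'E'
from hung import *
print(env.state()['tcp_pos'],env.state()['orientation'])
survey();hung()
E
```

```text
[0.43484392 0.31415237 0.16563485] [-1.79899669e+02  1.00064351e-01  8.31993892e+01]
shell scene 301 [439. 316.] [83.2 69.1] 76.6
pot scene 133 c [ 436.7 -379.8] sz [97.6 96.6] a 73.9 z [0.101 0.107 0.111]
d1 scene few 0
d2 scene few 0
shell side 297 [434.5 314.3] [81.4 64.2] 84.3
pot side 528 c [ 432.9 -380.5] sz [94.6 95.7] a 73.7 z [0.1   0.108 0.112]
d1 side few 0
d2 side few 0
hung scene 357 [630.4 -40.4] [67.2 83. ] 0.6 z 0.181 tilt 2.3
hung scene 371 [624.8  57.8] [67.1 80.3] 1.8 z 0.181 tilt 2.5
hung scene 394 [621.  156.9] [67.8 80.9] 3.0 z 0.181 tilt 2.2
hung side 345 [618.6 157.7] [71.7 84.8] 3.3 z 0.182 tilt 2.7
hung side 394 [622.3  58.1] [69.  83.1] 1.4 z 0.182 tilt 2.4
hung side 462 [627.3 -39.7] [70.3 90.2] 2.8 z 0.182 tilt 2.9
```

Emit:
{"method": "arm_command", "body": {"commands": [{"delta_pos":[1,1,-25],"turn":[0,0,0],"hand":1},{"delta_pos":[0,0,-35],"turn":[0,0,0],"hand":1},{"delta_pos":[0,0,-35],"turn":[0,0,0],"hand":1},{"delta_pos":[0,0,-30],"turn":[0,0,0],"hand":1},{"delta_pos":[0,0,-10],"turn":[0,0,0],"hand":1},{"delta_pos":[0,0,0],"turn":[0,0,0],"hand":0.5},{"delta_pos":[0,0,0],"turn":[0,0,0],"hand":0.5},{"delta_pos":[0,0,0],"turn":[0,0,0],"hand":0.5},{"delta_pos":[0,0,0],"turn":[0,0,0],"hand":0.5},{"delta_pos":[0,0,0],"turn":[0,0,0],"hand":0.5}]}}

```text
t: 35.98
tcp_pos: [0.4379, 0.316, 0.0336]
orientation: [179.8, -0.1, 83.1]
contact_force: [0.1, -0.5, -1.5]
finger_gap: 0.0635
gripper_force: 45.3
```

Emit:
{"method": "arm_command", "body": {"commands": [{"delta_pos":[0,0,0],"turn":[0,0,0],"hand":0.5},{"delta_pos":[0,0,0],"turn":[0,0,0],"hand":0.5}]}}

```text
t: 36.15
tcp_pos: [0.4377, 0.316, 0.0332]
orientation: [179.9, -0.1, 83.1]
contact_force: [0.5, 0.1, 3.7]
finger_gap: 0.0635
gripper_force: 45.9
```

Emit:
{"method": "arm_command", "body": {"commands": [{"delta_pos":[0,0,25],"turn":[0,0,0],"hand":0.5},{"delta_pos":[0,0,35],"turn":[0,0,0],"hand":0.5},{"delta_pos":[0,0,35],"turn":[0,0,0],"hand":0.5},{"delta_pos":[0,0,35],"turn":[0,0,0],"hand":0.5},{"delta_pos":[0,0,35],"turn":[0,0,0],"hand":0.5},{"delta_pos":[0,0,35],"turn":[0,0,0],"hand":0.5},{"delta_pos":[15,-5,5],"turn":[0,0,0.042],"hand":0.5},{"delta_pos":[28,-9,0],"turn":[0,0,0.042],"hand":0.5},{"delta_pos":[28,-9,0],"turn":[0,0,0.042],"hand":0.5},{"delta_pos":[28,-9,0],"turn":[0,0,0.042],"hand":0.5}]}}

```text
t: 36.98
tcp_pos: [0.5365, 0.2832, 0.237]
orientation: [180.0, -0.0, 92.9]
contact_force: [0.4, 0.7, -2.5]
finger_gap: 0.0633
gripper_force: 45.9
```

Emit:
{"method": "arm_command", "body": {"commands": [{"delta_pos":[28,-9,0],"turn":[0,0,0],"hand":0.5},{"delta_pos":[26,-8,0],"turn":[0,0,0],"hand":0.5},{"delta_pos":[16,-5,0],"turn":[0,0,0],"hand":0.5},{"delta_pos":[7,-3,0],"turn":[0,0,0],"hand":0.5},{"delta_pos":[0,0,0],"turn":[0,0,0],"hand":0.5},{"delta_pos":[0,0,0],"turn":[0,0,0],"hand":0.5},{"delta_pos":[0,0,-25],"turn":[0,0,0],"hand":0.5},{"delta_pos":[0,0,-25],"turn":[0,0,0],"hand":0.5},{"delta_pos":[0,0,-20],"turn":[0,0,0],"hand":0.5},{"delta_pos":[0,0,0],"turn":[0,0,0],"hand":0.5}]}}

```text
t: 37.82
tcp_pos: [0.6082, 0.2582, 0.1607]
orientation: [-179.4, 0.1, 92.8]
contact_force: [-0.7, -0.8, -4.5]
finger_gap: 0.0638
gripper_force: 45.6
```

Emit:
{"method": "arm_command", "body": {"commands": [{"delta_pos":[0,0,-15],"turn":[0,0,0],"hand":0.5},{"delta_pos":[0,0,-8],"turn":[0,0,0],"hand":0.5},{"delta_pos":[0,0,-3],"turn":[0,0,0],"hand":0.5},{"delta_pos":[0,0,0],"turn":[0,0,0],"hand":0.5},{"delta_pos":[0,0,0],"turn":[0,0,0],"hand":0.5}]}}

```text
t: 38.23
tcp_pos: [0.6132, 0.2586, 0.1418]
orientation: [179.9, -0.0, 92.8]
contact_force: [-0.5, -0.7, -2.4]
finger_gap: 0.0634
gripper_force: 45.6
```

Release, retreat and look.

Emit:
{"method": "arm_command", "body": {"commands": [{"delta_pos":[0,0,-3],"turn":[0,0,0],"hand":0.5},{"delta_pos":[0,0,-1],"turn":[0,0,0],"hand":0.5},{"delta_pos":[0,0,0],"turn":[0,0,0],"hand":0.5},{"delta_pos":[0,0,0],"turn":[0,0,0],"hand":1},{"delta_pos":[0,0,0],"turn":[0,0,0],"hand":1},{"delta_pos":[0,0,0],"turn":[0,0,0],"hand":1},{"delta_pos":[0,0,25],"turn":[0,0,0],"hand":1},{"delta_pos":[0,0,35],"turn":[0,0,0],"hand":1},{"delta_pos":[0,0,35],"turn":[0,0,0],"hand":1},{"delta_pos":[-20,10,10],"turn":[0,0,0],"hand":1}]}}

```text
t: 39.07
tcp_pos: [0.5971, 0.2677, 0.2487]
orientation: [179.4, -0.1, 92.6]
contact_force: [-0.2, 0.6, 2.0]
finger_gap: 0.0856
gripper_force: 0.0
```

Emit:
{"method": "arm_command", "body": {"commands": [{"delta_pos":[-30,10,0],"turn":[0,0,0],"hand":1},{"delta_pos":[-30,10,0],"turn":[0,0,0],"hand":1},{"delta_pos":[-30,10,0],"turn":[0,0,0],"hand":1},{"delta_pos":[-30,10,0],"turn":[0,0,0],"hand":1},{"delta_pos":[-20,10,0],"turn":[0,0,0],"hand":1},{"delta_pos":[0,0,0],"turn":[0,0,0],"hand":1},{"delta_pos":[0,0,0],"turn":[0,0,0],"hand":1}]}}

```text
t: 39.65
tcp_pos: [0.4522, 0.3188, 0.2419]
orientation: [179.9, -0.0, 92.8]
contact_force: [0.7, 0.5, -0.4]
finger_gap: 0.0854
gripper_force: 0.0
```

```bash
python3 - <<'E'
from hung import *
print(env.state()['tcp_pos'])
o=survey();hung(); X2=[o[n][1] for n in o]
for X in X2:
    rep('bottle',X,0,(.69,-.15),(.80,-.04),.02,.16); rep('weight',X,0,(.66,.03),(.77,.18),.04,.05)
    rep('brush top',X,0,(.53,-.43),(.62,-.34),.185,.22)
axis(X2,(.574,-.386),(.12,.2),(.06,.2),.009,.016)
axis(X2,(.588,-.258),(.07,.11),(.06,.11),.014,.022)
axis(X2,(.657,-.254),(.07,.11),(.06,.11),.014,.022)
im=o['side'][0]; cv2.imwrite('pics/end.png',cv2.resize(im[100:360,180:580,::-1],(800,520)))
E
```

```text
[0.45217308 0.31878234 0.24187617]
pot scene 136 c [ 435.  -380.6] sz [101.4  92.3] a 31.8 z [0.101 0.106 0.112]
d1 scene few 0
d2 scene few 0
pot side 532 c [ 434.  -380.2] sz [96.9 95. ] a 3.9 z [0.1   0.108 0.112]
d1 side few 0
d2 side few 0
hung scene 358 [631.5 -42.4] [66.2 79.8] 2.9 z 0.181 tilt 2.3
hung scene 374 [625.4  57.3] [66.7 80.3] 2.1 z 0.181 tilt 2.0
hung scene 393 [620.1 156.9] [67.5 79.7] 3.1 z 0.181 tilt 2.3
hung scene 405 [615.1 257.7] [70.5 78.2] 2.9 z 0.181 tilt 2.0
hung side 652 [616.  209.4] [ 70.4 187.4] 3.1 z 0.182 tilt 2.9
hung side 393 [622.4  57.1] [70.4 80.8] 2.7 z 0.182 tilt 2.8
hung side 458 [627.3 -40.1] [68.3 87.5] 3.4 z 0.182 tilt 2.3
bottle 634 c [750.9 -91.3] sz [49.3 59.3] a 42.6 z [0.023 0.091 0.158]
weight 493 c [716.1 102.5] sz [111.3  65.9] a 84.4 z [0.04  0.044 0.049]
brush top 34 c [ 574.9 -386.1] sz [20.4 15.1] a 8.5 z [0.186 0.198 0.205]
bottle 829 c [733.5 -99.1] sz [45.1 60. ] a 18.3 z [0.022 0.086 0.158]
weight 55 c [705.4 107.1] sz [68.9 14.3] a 39.8 z [0.041 0.045 0.049]
brush top 104 c [ 572.5 -385.7] sz [19.  16.2] a 75.1 z [0.186 0.2   0.206]
axis at z (0.06, 0.2) [array([ 0.5756, -0.3862]), array([ 0.5749, -0.3861])] tilt deg [-0.3  0.1] n 384 rms 0.0016
axis at z (0.06, 0.11) [array([ 0.5881, -0.2578]), array([ 0.5877, -0.258 ])] tilt deg [-0.5 -0.3] n 239 rms 0.0016
axis at z (0.06, 0.11) [array([ 0.6565, -0.2531]), array([ 0.656 , -0.2538])] tilt deg [-0.6 -0.8] n 233 rms 0.0019
```

View pics/end.png

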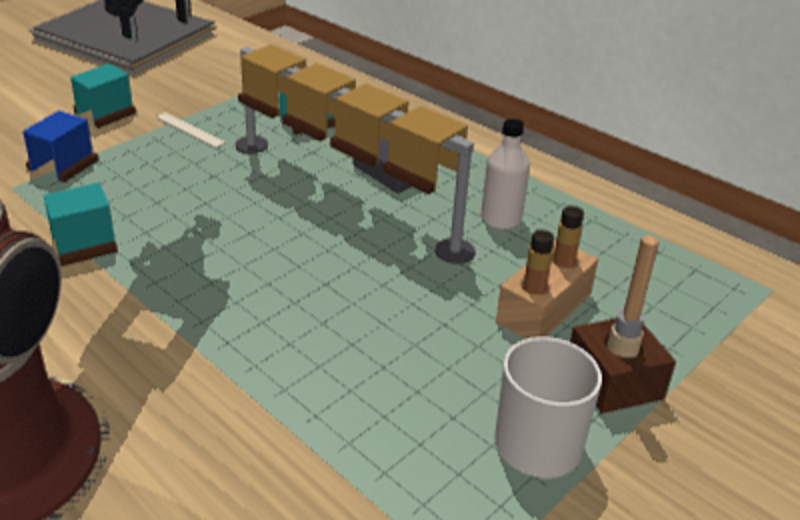

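All four shells hang on the bar. The brush and both dabbers are seated, the pot stands upright, and the bystanders have not moved.

```bash
python3 -c "
from cell import env
print(env.hand_in())"
```

```text
the job is handed in; nothing more can be done
None
```

The job is handed in with no verdict shown: pot scrubbed with three strokes, brush and both stippling brushes fully home, all four tan shells hung on the rail, pot upright and bystanders in place by the last camera check, at about 40 s of the 210 s allowed.

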